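# Recharge the chicory sample chamber

## Robot

A 7-joint arm with a two-finger parallel gripper is mounted at the origin on the work surface. World frame = base frame: x ahead of the robot, y to its left, z up, the work surface at z = 0. Lengths are in mm, angles in degrees, forces in N, time in s.
With the tool pointing down it reaches from about 400 to 925 mm from the base axis. Payload 5.6 kg.
Tool frame: the origin (TCP) lies at the very end of the fingers, on their centre line; the grasp point (between the pads) lies 19 mm behind it (grasp_offset is the distance from the TCP to the grasp point, in mm); x points along the fingers, z is the direction in which the jaws open and shut, and the axes are right-handed (so a half turn about x gives the same grasp; the last joint's range is limited). The gripper opens to 85 mm and grips with 20 to 120 N. Pads are 22 mm wide; open, the fingers measure 114 mm over their backs; the gripper's body (76 mm by 85 mm) begins 54 mm behind the grasp point. The pads swing forward as they close: fully open they stand 13 mm farther back than shut.
Start: joints at [66.062, 26.786, -0.665, 91.828, 0.344, 61.387, -3.226], TCP at [237.916, -604.9, 231.29] pointing down, gripper open.
Joint ranges: [-144.91, 144.91], [-17.63, 115.5], [-89.93, 88.59], [15.96, 139.68], [-74.01, 254.01], [8.47, 105.57], [-167.45, 167.45]. Speed limits (degrees/s): [147.25, 147.25, 180, 180, 180, 180, 180].

## Interface

Orientations are given as a 3x3 rotation matrix whose columns are the frame's x, y, z axes.
In Python, from cell import * gives the robot as it stands. The module is installed in compiled form; this text tells all that it offers.
- The arm moves only by the tool servo_tool, never from a script. Its arguments are lists of equal length, an entry for each row: "dp": the shift along the tool's x, y, z each as a share of 0.2 m, from -1 to 1, a list of three; "turn": the turn, a rotation vector about the tool's x, y, z each as a share of 180 degrees, from -1 to 1, a list of three; "grip": the closure in counts, from 0 (fully open) to 255 (shut). In form: {"dp": [[x, y, z], ...], "turn": [[wx, wy, wz], ...], "grip": [grip, ...]}. A call has 1 to 8 rows; each row is the pose to reach, as a shift and turn from the pose commanded when the call began, along the tool's axes at that moment, turning the shorter way round; what a row does not reach only later rows make up. A row lasts 1/10 s, in which the tool goes at most 50 mm and 8.59 degrees, less where a joint would pass 70% of its speed; a pose out of reach is approached as far as the arm can. A call with a number of a shift or a turn outside -1 to 1 is refused whole. A call with a gripper value outside its range is refused whole. The fingers move at their own pace and stop on an object; "force" is the grip in N (left out, the last holds). Time passes only in rows, so rows that repeat a pose let the fingers close. It gives the time, the measured TCP pose, the force and the opening at its end, in the units of the state.
- get_obs(): the state, without advancing time (a new reading comes with each control period).
- grab_frame(name): name is "scene" or "top"; returns a dict with "image" (400x640x3 uint8, red, green, blue), "intrinsics" (3x3 intrinsics, pixels), "world_to_cam" (4x4, takes a point from world to camera coordinates). Camera axes: x right, y down, z forward; pixel columns grow to the right and rows downward; lengths in mm; the calibration is good to about 2 mm. A picture is of the moment at which its call begins. There is no depth.
- finish_job(): hands the job in, once; it reports no verdict.
Trained networks look in a picture, given as the dict that the camera call returned (one of the last four; its "shot" number tells which), for a name from the list of things; names that differ only in an ending like _2 or _b are one class to them, and where a whole thing is asked for, a point or a joint stands for the part that bears it (a point fixed in the world has none). Each returns a list of dicts, best first, with "score" (0 to 1); they miss things now and then, are a little off and sometimes report something else, mostly with a low value. They report only what shows in the picture. A call takes as long as a camera call.
- find_in(target, picture): "rect" ([left, top, right, bottom] in pixels, round what is visible of it).
- cut_out(target, picture): "region" (400x640 bool, what is visible of it) and "rect" ([left, top, right, bottom] in pixels, round what is visible of it).
- spot_point(target, picture): "pixel" ([column, row] in pixels: a listed point, or the origin of a listed thing).
The state is a dict: "t": time; "joint_positions": joint angles; "dq": joint speeds; "effort": joint torques, N m; "tool_pos": TCP position; "orientation": TCP orientation; "contact_force": force on the tool from outside, world axes, zero at the start; "ft_torque": the same for the moment, N m; "width": finger opening in mm.
Only numpy, scipy, OpenCV 4.12 (cv2) and the standard library are available. Lean on these libraries where they do the work, as an engineer would, in place of code of your own. Each camera call takes 0.05 s, during which the arm holds its last target.

## Task

The gas-flush sample chamber on the quality bench has finished its empty purge and is still locked shut with the gas on: close the gas cock, then untwist the bayonet ring a quarter turn and lay the lid on the rubber mat. Lay every chicory head from the blue tray flat and side by side on the chamber's perforated floor, set the lid back squarely in its seat with its lugs in the ring's gaps, and twist the ring a quarter turn until it clicks locked. Last, open the gas cock fully again, and leave the other things on the bench where they are.

Things in the scene. Friction and masses are not known exactly. Their poses are not given: they have to be found in the camera images.
- chamber_floor (a point): centre of the white perforated floor of the sample chamber, a fixed round aluminium pot. z is up; the gas pipe and cock stand on the pot's +y side. Floor 60 mm above the bench, 200 mm across inside; flat rim 47 mm above the floor. Three heads fit side by side lying along y, 60 mm from middle to middle; a head lying on another keeps the lid from closing
- lock_ring (a joint): angle of the dark steel bayonet ring (captive, turns about the chamber's upright centre line): 0 = unlocked stop, 1.571 = locked stop, growing clockwise seen from above. About 2 N at a grip post turns it; near 1.5 a spring plunger clicks over a bump on the ring (some 6 N at the post, either way), after which it holds the ring at the locked stop
- ring_top (a point): centre of the bayonet ring, level with its top, 63.5 mm above the chamber floor (does not turn). The ring is 270 mm across, open inside. Two 60-degree tabs reach in over the lid's rim (inner radius 108.5 mm, underside 11 mm above the pot's rim): at ring angle 0 they stand at the chamber's +y and -y, leaving wide gaps at +x and -x; at 1.571 they stand at +x and -x
- ring_post_a (a point): one of the ring's two upright round black grip posts, 16 mm across, 42 mm tall, on top of the ring, 128 mm from the chamber's centre line; this point is on its axis, 23.5 mm above the ring's top. At ring angle 0 it stands in the chamber's direction +x+y (45 degrees), at 1.571 in +x-y
- ring_post_b (a point): the other grip post, same size, straight across the ring; at ring angle 0 in the chamber's direction -x-y, at 1.571 in -x+y
- gas_cock (a joint): angle of the gas cock's lever: 0 = closed stop (lever across the pipe, pointing to the chamber's -x), 1.571 = open stop (lever in line with the pipe, pointing to the chamber's +y, away from the pot). Opens clockwise seen from above; stays where it is left; about 2.5 N at the grip
- cock_stem (a point): the upright turning axis of the gas cock, 190 mm from the chamber's centre line on its +y side, at the lever's mid height (103 mm above the bench). The brass valve body below is 34 by 44 mm, its top 83 mm above the bench
- lever_grip (a point): the middle of the black sleeve of the gas cock's lever, 47 mm out from the stem axis; the sleeve is 10 mm wide, 14 mm high and reaches from 19 to 67 mm from the axis; x of this point lies along the lever, towards the stem. Below the sleeve is free, but for the pipe's elbow 42 mm out from the stem under the open lever, which tops out 67 mm above the bench
- lid_knob (a point): the black round knob, 34 mm across, 42 mm tall, in the middle of the loose aluminium lid (450 g); this point is on the lid's axis, 22 mm above the lid's flat top and 34 mm above its underside; the lid's two lugs lie along its x. Seated, this point is 77 mm above the chamber floor point and on the chamber's centre line, to within the 4 mm of play that the plug leaves
- lid_lug (a point): middle of the top of one of the lid's two opposite lugs (the +x one), each 50 degrees wide and reaching out to a radius of 116 mm. The lid is a disc 205 mm across, 8 mm thick, with a rubber plug 4 mm deep and 192 mm wide beneath. To go down between the ring's tabs the lugs must lie along the chamber's x, either way round, within about 25 degrees
- mat_top (a point): centre of the top of a fixed black rubber mat, 250 by 250 mm, 4 mm thick, on which the lid is laid
- tray_floor (a point): centre of the floor of the fixed blue sample tray, 270 by 220 mm: floor 4 mm and rim 11 mm above the bench, and a raised land as high as the rim, 24 mm wide, along its x in the middle, with the heads in a row on either side of it
- head1_mid (a point): a loose chicory head (ivory, yellow tip), 112 mm long, 38 mm thick in the middle, about 90 g, firm; this point is its middle, half-way up; x runs along it towards the tip. It has four blunt flats and lies still on any of them; lying flat, its middle is 19 mm above what it lies on. Two or three of the four heads are there in a run
- head2_mid (a point): a loose chicory head (ivory, yellow tip), 104 mm long, 36 mm thick in the middle, about 90 g, firm; this point is its middle, half-way up; x runs along it towards the tip. It has four blunt flats and lies still on any of them; lying flat, its middle is 18 mm above what it lies on. Two or three of the four heads are there in a run
- head3_mid (a point): a loose chicory head (ivory, yellow tip), 116 mm long, 38 mm thick in the middle, about 90 g, firm; this point is its middle, half-way up; x runs along it towards the tip. It has four blunt flats and lies still on any of them; lying flat, its middle is 19 mm above what it lies on. Two or three of the four heads are there in a run
- head4_mid (a point): a loose chicory head (ivory, yellow tip), 108 mm long, 37 mm thick in the middle, about 90 g, firm; this point is its middle, half-way up; x runs along it towards the tip. It has four blunt flats and lies still on any of them; lying flat, its middle is 18.5 mm above what it lies on. Two or three of the four heads are there in a run
- knife: a paring knife lying on the bench, handle 100 mm, blade 85 mm (bystander)
- tape_roll: a roll of paper tape lying flat, 70 mm across, 25 mm high (bystander)
- marker: a marker pen lying on the bench, 100 mm long (bystander)
- sample_jar: a small capped jar, 60 mm across, 75 mm high (bystander)
- root_stub: a cut-off chicory root end, 38 mm across, 24 mm high (bystander)

How it is judged (in metres and radians):
On the way, in this order (a step that is already met when the one before it is completed fails the run):
1. the gas cock is closed, the ring still locked (value of joint gas_cock below 0.1 rad and value of joint lock_ring above 1.45 rad), for 0.2 s.
2. the ring is unlocked, a quarter turn back (value of joint lock_ring below 0.1 rad), for 0.2 s.
3. the lid lies on the rubber mat (horizontal distance between lid_knob and mat_top below 0.09 m and z of lid_knob in the frame of mat_top below 0.045 m and angle between lid_knob's own z axis and vertical below 0.15 rad), for 0.2 s.
4. all the heads lie flat on the chamber's floor (horizontal distance between each of head1_mid, head2_mid, head3_mid, head4_mid and chamber_floor below 0.085 m and z of head1_mid in the frame of chamber_floor between 0.01 and 0.028 m and z of head2_mid in the frame of chamber_floor between 0.01 and 0.028 m and z of head3_mid in the frame of chamber_floor between 0.01 and 0.028 m and z of head4_mid in the frame of chamber_floor between 0.01 and 0.028 m), for 0.3 s.
5. the lid sits squarely in its seat (horizontal distance between lid_knob and chamber_floor below 0.008 m and z of lid_knob in the frame of chamber_floor between 0.073 and 0.08 m and angle between lid_knob's own z axis and vertical below 0.04 rad and angle between the x axis of lid_knob and the x axis of chamber_floor, either way round below 0.55 rad), for 0.3 s.
6. the ring has clicked locked over the lid's lugs (all of step 5 and value of joint lock_ring above 1.54 rad), for 0.2 s.
7. the gas cock is fully open again (value of joint gas_cock above 1.45 rad), for 0.2 s.
At the end, for the whole second after the job is handed in: Every head lies flat on the chamber floor (middle within 85 mm of the centre, 10 to 28 mm up); lid seated (knob within 8 mm of the centre line, 73 to 80 mm above the floor, upright, lugs within 0.55 rad of the chamber's x); ring locked and at rest (over 1.54 rad); gas cock open (over 1.45 rad) (all of step 4 and all of step 6 and value of joint gas_cock above 1.45 rad and velocity of joint lock_ring below 0.05 rad/s); the robot touches nothing.
It fails at once if a bystander is pushed more than 60 mm from its place (distance of any of knife, tape_roll, marker, sample_jar, root_stub from where it was at the start of the episode above 0.06 m).
Of head1, head2, head3, head4 only 2 to 3 are there at a start; the rules pass over those that are not, and their reading is None.
At some moment in a run one of lid, head1, head2, head3, head4 may be knocked a few centimetres aside while the robot is not near it.
Once in a run the grip may slacken for a moment while it holds something.
It also fails if it takes over 210 s, if anything falls off the work surface, if the arm or the gripper's body presses on something with over 40 N, if the wrist force passes 120 N, or if a joint passes its speed limit or range.

## Working session

There is one attempt and no reset: what is moved stays moved. The work goes in short steps, Python scripts to look and compute and a tool call to move; the robot and the scene stay as the last step left them, time stands still between calls to the robot, and variables do not carry over. Pictures are saved under pics/ and viewed, and the job is handed in when it is done.

Besides the shell and the picture viewer there is one more tool, called after ">>>" by a JSON object that holds its "name" and its "arguments". servo_tool: Moves the arm, as the interface text tells. Shift numbers are shares of 0.2 m and turn numbers shares of 180 degrees, none past 1 either way. Its arguments: {"type":"object","properties":{"dp":{"type":"array","items":{"type":"array","items":{"type":"number","minimum":-1,"maximum":1}}},"turn":{"type":"array","items":{"type":"array","items":{"type":"number","minimum":-1,"maximum":1}}},"grip":{"type":"array","items":{"type":"number"}},"force":{"type":"number"}},"required":["dp","turn","grip"]}

```bash
mkdir -p pics; ls; python3 - <<'E'
from cell import *
import cv2
o=get_obs(); print({k:(v if not hasattr(v,'tolist') else v.tolist()) for k,v in o.items()})
for n in ("scene","top"):
    f=grab_frame(n); cv2.imwrite(f"pics/{n}0.png",f["image"][:,:,::-1]); print(n,f["intrinsics"],f["world_to_cam"])
E
```

```text
pics
{'t': 0.0, 'joint_positions': [66.06207632077331, 26.834825177579624, -0.6650651198994876, 91.88352734325362, 0.34333416913010983, 61.386944903748535, -3.2271402086625964], 'dq': [-0.07218239812577452, 0.027656205267938574, -0.052061639071565156, -0.002082004008144654, -0.009462229703571972, 0.034292839656381004, -0.06279436881552912], 'effort': [0.0002490469159965869, -53.23841214179993, 0.021193732973188162, -25.130385160446167, 0.011289787944406271, 0.007842312043067068, -1.9330233840264555e-05], 'tool_pos': [237.67992647908915, -604.3601939664121, 230.33281120673107], 'orientation': [[-0.0007674508044071985, 0.930614417799047, 0.36600029563349223], [0.0016317267928000051, 0.3660010815537781, -0.9306129946272717], [-0.9999983742421468, -0.00011698720276059766, -0.0017993963037410692]], 'contact_force': [-0.055135388323115965, 0.38454229766967285, 0.18913723830508158], 'ft_torque': [-0.004439640138665261, 0.04251938462927838, -0.01884556638425826], 'width': 85.74890419611368}
scene [[457.28251401   0.         311.1544459 ]
 [  0.         457.28251401 201.40170038]
 [  0.           0.           1.        ]] [[ 3.14207401e-01  9.49275515e-01 -1.22354435e-02 -1.70354983e+02]
 [ 6.42755346e-01 -2.22199735e-01 -7.33139033e-01 -2.68041473e+02]
 [-6.98669646e-01  2.22493314e-01 -6.79968714e-01  1.84062556e+03]
 [ 0.00000000e+00  0.00000000e+00  0.00000000e+00  1.00000000e+00]]
top [[505.85715615   0.         309.89290623]
 [  0.         505.85715615 211.62462936]
 [  0.           0.           1.        ]] [[-2.39937019e-02 -9.99711152e-01 -1.38341958e-03  1.10420472e+01]
 [-9.75801229e-01  2.37206480e-02 -2.17369023e-01  5.96068649e+02]
 [ 2.17339052e-01 -3.86554499e-03 -9.76088518e-01  1.19061418e+03]
 [ 0.00000000e+00  0.00000000e+00  0.00000000e+00  1.00000000e+00]]
```

View pics/scene0.png

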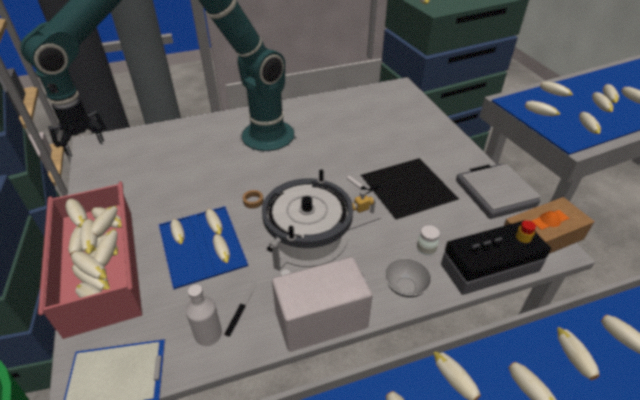

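View pics/top0.png

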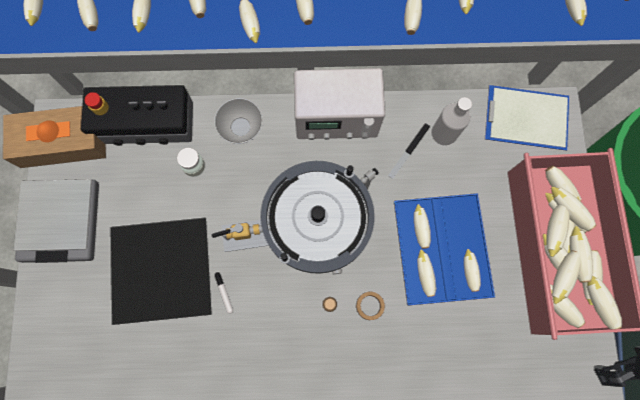

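```bash
cat > h.py <<'E'
from cell import *
import numpy as np, cv2
def ray(f,px):
    K=f["intrinsics"];T=np.array(f["world_to_cam"]);R=T[:3,:3];t=T[:3,3]
    d=R.T@np.linalg.solve(K,np.array([px[0],px[1],1.]));c=-R.T@t
    return c,d/np.linalg.norm(d)
def atz(f,px,z):
    c,d=ray(f,px);return c+d*(z-c[2])/d[2]
def tri(f1,p1,f2,p2):
    c1,d1=ray(f1,p1);c2,d2=ray(f2,p2)
    A=np.stack([d1,-d2],1);s=np.linalg.lstsq(A,c2-c1,rcond=None)[0]
    a=c1+s[0]*d1;b=c2+s[1]*d2;return (a+b)/2,np.linalg.norm(a-b)
def proj(f,p):
    T=np.array(f["world_to_cam"]);q=f["intrinsics"]@(T[:3,:3]@np.array(p)+T[:3,3]);return q[:2]/q[2]
def save(f,n,box=None,s=1,marks=()):
    im=f["image"][:,:,::-1].copy()
    for m in marks: cv2.circle(im,(int(round(m[0])),int(round(m[1]))),2,(0,0,255),-1)
    if box: im=im[box[1]:box[3],box[0]:box[2]]
    if s!=1: im=cv2.resize(im,None,fx=s,fy=s,interpolation=cv2.INTER_CUBIC)
    cv2.imwrite(f"pics/{n}.png",im)
def tool():
    """rel command helper: state pose"""
    o=get_obs();return np.array(o["tool_pos"]),np.array(o["orientation"])
E
python3 - <<'E'
from h import *
np.set_printoptions(precision=1,suppress=True)
t=grab_frame("top");s=grab_frame("scene")
for n in "chamber_floor ring_top ring_post_a ring_post_b cock_stem lever_grip lid_knob lid_lug mat_top tray_floor head1_mid head2_mid head3_mid head4_mid".split():
    a=spot_point(n,t);b=spot_point(n,s)
    print(n,[(np.round(x["pixel"]),round(x["score"],2)) for x in a[:5]],[(np.round(x["pixel"]),round(x["score"],2)) for x in b[:5]])
    if a and b:
        p,e=tri(t,a[0]["pixel"],s,b[0]["pixel"]);print("    tri",p,e)
E
```

```text
chamber_floor [] []
ring_top [] [(array([322., 175.]), 0.72)]
ring_post_a [(array([348., 168.]), 0.91), (array([280., 257.]), 0.72)] [(array([320., 176.]), 0.57)]
    tri [644.8 -45.2 302.6] 76.29354342757858
ring_post_b [(array([348., 168.]), 0.91), (array([280., 257.]), 0.72)] [(array([320., 176.]), 0.57)]
    tri [644.8 -45.2 302.6] 76.29354342757858
cock_stem [(array([239., 224.]), 0.66)] [(array([363., 191.]), 0.77)]
    tri [557.5 164.6 117. ] 0.5150528946409548
lever_grip [(array([216., 232.]), 0.52)] [(array([376., 186.]), 0.58), (array([217., 250.]), 0.16)]
    tri [542.4 218.  109.1] 4.0639529508006325
lid_knob [(array([316., 214.]), 0.83), (array([424., 270.]), 0.59)] [(array([303., 205.]), 0.79)]
    tri [573.9 -25.3 133.4] 16.06044574585595
lid_lug [(array([320., 174.]), 0.85)] [(array([320., 234.]), 0.71), (array([304., 202.]), 0.44), (array([374., 187.]), 0.26)]
    tri [679.9 -24.3 114.3] 14.233138464906602
mat_top [(array([156., 270.]), 0.65), (array([319., 213.]), 0.53), (array([472., 269.]), 0.3), (array([238., 228.]), 0.23)] [(array([407., 186.]), 0.74)]
    tri [466.7 385.    2.5] 12.776904075858061
tray_floor [(array([440., 247.]), 0.78), (array([321., 173.]), 0.5), (array([282., 256.]), 0.31)] [(array([200., 244.]), 0.89), (array([320., 233.]), 0.56)]
    tri [ 507.5 -341.6    2.2] 12.736326858503709
head1_mid [(array([419., 228.]), 0.86)] [(array([220., 248.]), 0.84)]
    tri [ 557.2 -288.    18. ] 10.206630620816123
head2_mid [(array([473., 268.]), 0.55)] [(array([178., 232.]), 0.79)]
    tri [ 452.1 -405.7   24.6] 3.5297159826165085
head3_mid [(array([423., 272.]), 0.89), (array([194., 166.]), 0.32)] [(array([218., 223.]), 0.53)]
    tri [ 443.6 -282.6   16.5] 2.101488849775186
head4_mid [] []
```

```bash
python3 - <<'E'
from h import *
t=grab_frame("top");s=grab_frame("scene")
save(t,"t1",(200,145,390,285),4);save(s,"s1",(240,160,390,270),5); save(t,"t2",(390,185,510,315),4); save(t,"t3",(100,200,300,330),4)
E
```

```text
(no output)
```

View pics/t1.png

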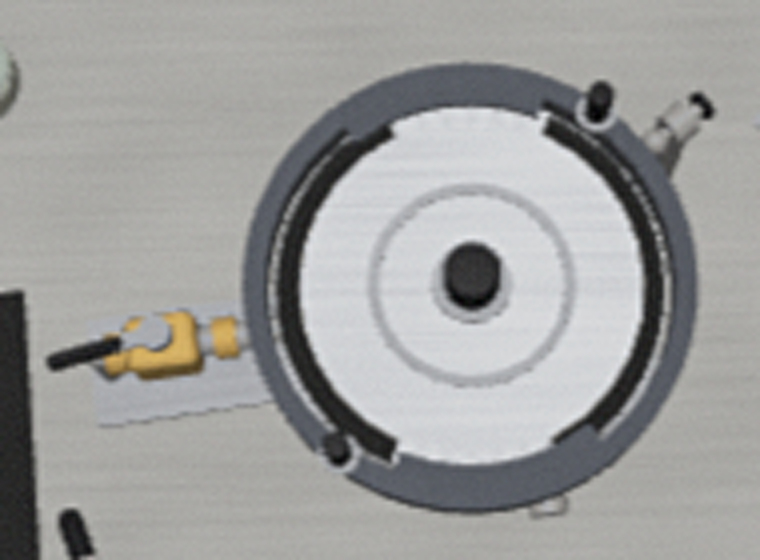

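View pics/s1.png

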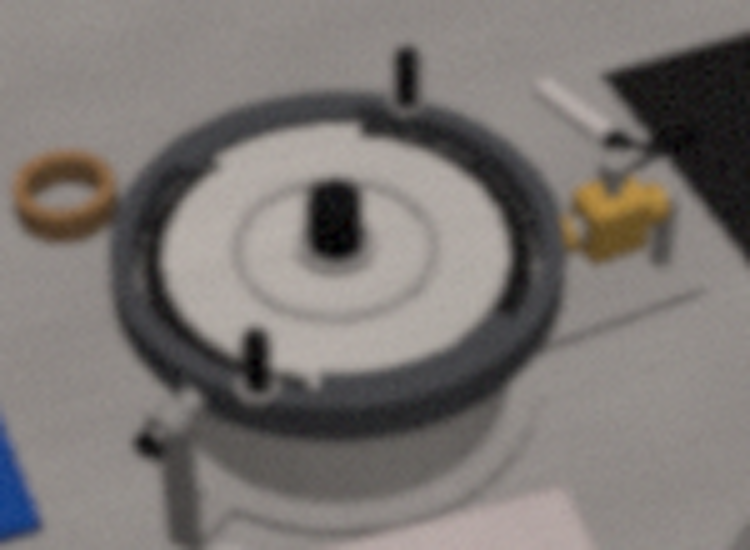

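View pics/t2.png

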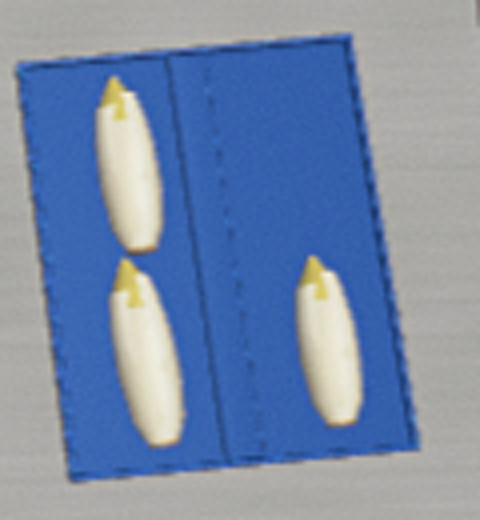

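View pics/t3.png

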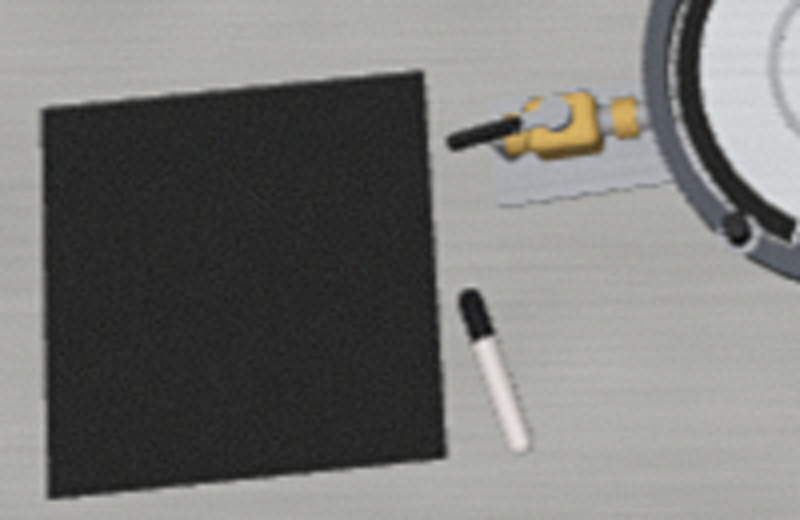

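```bash
python3 - <<'E'
from h import *
np.set_printoptions(precision=1,suppress=True)
t=grab_frame("top");s=grab_frame("scene")
T=lambda x,y:(200+x/4,145+y/4)
S=lambda x,y:(240+x/5,160+y/5)
for n,p,z in [("ringL",(243,285),123.5),("ringR",(697,290),123.5),("ringT",(470,63),123.5),("ringB",(472,512),118),("postAbase",(597,118),123.5),("postAtop",(600,92),165.5),("postBbase",(337,460),123.5),("postBtop",(338,443),165.5),("stem",(155,330),110),("levtip",(52,360),103),("levroot",(120,345),103),("knobtop",(472,268),60+77+20),("lugTL",(392,135),60+55),("lugTR",(545,127),115)]:
    print(n,atz(t,T(*p),z))
for n,p,z in [("postAbase",(258,385),123.5),("postAtop",(257,335),165.5),("postBbase",(404,103),123.5),("postBtop",(405,52),165.5),("knobtop",(335,188),157)]:
    print(n,atz(s,S(*p),z))
print("tri knob",tri(t,T(472,268),s,S(335,188)))
# fit ring ellipse by top-view: outer circle of ring via segmentation
r=cut_out("lock_ring",t)
for x in r[:2]: print(x["score"],x["rect"])
U=lambda x,y:(100+x/4,200+y/4)
for p in [(42,108),(424,71),(446,457),(49,497)]: print("mat",atz(t,U(*p),4))
V=lambda x,y:(390+x/4,185+y/4)
for p in [(17,63),(350,35),(418,447),(72,480)]: print("tray",atz(t,V(*p),11))
for a,b in [((113,78),(143,250)),((125,262),(165,444)),((313,258),(343,425))]:
    A=atz(t,V(*a),21);B=atz(t,V(*b),21);print("head",(A+B)/2,A,B,np.linalg.norm(A-B),np.degrees(np.arctan2(*(A-B)[[1,0]])))
for p in [(75,520),(500,150)]: pass
for p,z in [((470,295),10),((520,445),10)]: print("marker",atz(t,U(*p),z))
E
```

```text
ringL [574.9 113.2 123.5]
ringR [ 565.4 -154.6  123.5]
ringT [708.9 -24.6 123.5]
ringB [438.5 -18.4 118. ]
postAbase [672.4 -99.9 123.5]
postAtop [675.5 -98.7 165.5]
postBbase [469.9  59.  123.5]
postBtop [474.2  56.3 165.5]
stem [551.7 166.8 110. ]
levtip [536.4 229.1 103. ]
levroot [544.5 188.6 103. ]
knobtop [574.5 -21.6 157. ]
lugTL [667.3  23.6 115. ]
lugTR [670.1 -69.  115. ]
postAbase [676.3 -99.6 123.5]
postAtop [678.8 -99.1 165.5]
postBbase [475.4  55.6 123.5]
postBtop [476.6  55.8 165.5]
knobtop [571.8 -20.5 157. ]
tri knob (array([574. , -21.4, 159.2]), np.float64(0.3548373959289824))
0.82 [259.0, 161.5, 373.2, 270.7]
0.69 [273.2, 171.6, 360.4, 257.9]
mat [581.6 514.    4. ]
mat [600.1 267.    4. ]
mat [353.5 248.2   4. ]
mat [335.  494.5   4. ]
tray [ 632. -224.   11.]
tray [ 645.5 -442.6   11. ]
tray [ 379.2 -459.5   11. ]
tray [ 364.2 -242.1   11. ]
head [ 562.  -289.1   21. ] [ 618.1 -283.6   21. ] [ 505.9 -294.6   21. ] 112.77636739769117 5.643512362483889
head [ 441.5 -291.    21. ] [ 498.5 -282.7   21. ] [ 384.4 -299.3   21. ] 115.32606799775657 8.289214863331226
head [ 445.8 -406.2   21. ] [ 498.2 -401.7   21. ] [ 393.4 -410.7   21. ] 105.19425601653457 4.912157984200497
marker [453.4 233.7  10. ]
marker [359.6 201.2  10. ]
```

```bash
cat >> h.py <<'E'
from scipy.spatial.transform import Rotation as Rot
C=np.array([574.5,-21.3]);YAW=7.0
def Rphi(p):
    p=np.radians(p);c,s=np.cos(p),np.sin(p)
    return np.array([[0,-s,c],[0,c,s],[-1,0,0]]).astype(float)
def phi(): 
    o=tool()[1];return np.degrees(np.arctan2(o[1,2],o[0,2]))
def plan(*wps):
    p0,R0=tool();print("at",p0.round(1),"phi",round(phi(),1),"t",round(get_obs()["t"],2),"w",round(get_obs()["width"],1),"F",np.round(get_obs()["contact_force"],1))
    dp=[];tu=[]
    for x,y,z,f in wps:
        d=R0.T@(np.array([x,y,z])-p0)/200
        w=Rot.from_matrix(R0.T@Rphi(f)).as_rotvec()/np.pi
        dp.append([round(float(v),3) for v in d]);tu.append([round(float(v),3) for v in w])
    print('dp',dp);print('turn',tu)
    if np.abs(dp).max()>1: print("TOO FAR")
def ch(x,y):
    a=np.radians(YAW);return C+np.array([x*np.cos(a)-y*np.sin(a),x*np.sin(a)+y*np.cos(a)])
def arc(c,r,a0,a1,z,f0,n):
    """angles in chamber frame deg; phi follows"""
    out=[]
    for k in range(1,n+1):
        a=a0+(a1-a0)*k/n;b=np.radians(a+YAW)
        out.append((c[0]+r*np.cos(b),c[1]+r*np.sin(b),z,f0+(a-a0)))
    return out
E
python3 - <<'E'
from h import *
plan((390,-410,231,-40),(470,-240,231,-10)); print(ch(0,190),ch(0,237))
E
```

```text
at [ 237.9 -604.9  231.3] phi -68.5 t 1.85 w 85.5 F [-0.2  0.2 -0.2]
dp [[0.001, 1.064, -0.628], [0.001, 1.748, -1.273]]
turn [[-0.158, -0.0, 0.0], [-0.325, -0.0, 0.0]]
TOO FAR
[551.34482475 167.28376881] [545.61696561 213.93343794]
```

>>> {"name": "servo_tool", "arguments": {"dp": [[0, 1, -0.63], [0, 1, -0.63], [0, 1, -0.63], [0, 1, -0.63], [0, 1, -0.63]], "turn": [[-0.2, 0, 0], [-0.2, 0, 0], [-0.2, 0, 0], [-0.2, 0, 0], [-0.2, 0, 0]], "grip": [100, 100, 100, 100, 100]}}

```text
t: 2.35
tool_pos: [380.0, -411.3, 231.6]
orientation: [[0.001, 0.532, 0.847], [0.0, 0.847, -0.532], [-1.0, 0.001, 0.001]]
contact_force: [-0.0, 0.5, 0.5]
width: 51.8
```

```bash
python3 - <<'E'
from h import *
plan((430,-230,231,-10),(500,-130,231,0))
E
```

```text
at [ 380.  -411.3  231.6] phi -32.1 t 2.35 w 51.8 F [-0.   0.5  0.5]
dp [[0.004, 0.9, -0.271], [0.004, 1.51, -0.241]]
turn [[-0.123, 0.0, -0.0], [-0.179, 0.0, -0.0]]
TOO FAR
```

>>> {"name": "servo_tool", "arguments": {"dp": [[0, 1, -0.25], [0, 1, -0.25], [0, 1, -0.25], [0, 1, -0.25], [0, 1, -0.25], [0, 1, -0.25]], "turn": [[-0.2, 0, 0], [-0.2, 0, 0], [-0.2, 0, 0], [-0.2, 0, 0], [-0.2, 0, 0], [-0.2, 0, 0]], "grip": [150, 150, 150, 150, 150, 150]}}

```text
t: 2.95
tool_pos: [443.9, -217.6, 231.6]
orientation: [[0.001, -0.064, 0.998], [-0.0, 0.998, 0.064], [-1.0, -0.0, 0.001]]
contact_force: [-0.6, -1.0, 0.0]
width: 35.3
```

```bash
python3 - <<'E'
from h import *
plan((520,-20,231,7),(545.6,213.9,231,7))
E
```

```text
at [ 443.9 -217.6  231.6] phi 3.6 t 2.95 w 35.3 F [-0.6 -1.   0. ]
dp [[0.003, 0.962, 0.442], [0.002, 2.121, 0.644]]
turn [[-0.019, 0.0, 0.0], [-0.019, 0.0, 0.0]]
TOO FAR
```

>>> {"name": "servo_tool", "arguments": {"dp": [[0, 1, 0.32], [0, 1, 0.32], [0, 1, 0.32], [0, 1, 0.32], [0, 1, 0.32]], "turn": [[-0.019, 0, 0], [-0.019, 0, 0], [-0.019, 0, 0], [-0.019, 0, 0], [-0.019, 0, 0]], "grip": [170, 170, 170, 170, 170]}}

```text
t: 3.45
tool_pos: [496.2, -11.4, 231.7]
orientation: [[0.002, -0.124, 0.992], [0.002, 0.992, 0.124], [-1.0, 0.002, 0.002]]
contact_force: [-0.1, -0.8, -0.4]
width: 28.6
```

```bash
python3 - <<'E'
from h import *
plan((545.6,213.9,231,7))
plan((545.6,213.9,125,7))
E
```

```text
at [496.2 -11.4 231.7] phi 7.1 t 3.45 w 28.6 F [-0.1 -0.8 -0.4]
dp [[0.006, 1.087, 0.384]]
turn [[0.001, 0.001, -0.001]]
TOO FAR
at [496.2 -11.4 231.7] phi 7.1 t 3.45 w 28.6 F [-0.1 -0.8 -0.4]
dp [[0.536, 1.086, 0.383]]
turn [[0.001, 0.001, -0.001]]
TOO FAR
```

>>> {"name": "servo_tool", "arguments": {"dp": [[0, 1, 0.384], [0, 1, 0.384], [0, 1, 0.384], [0, 1, 0.384], [0, 1, 0.384], [0, 1, 0.384]], "turn": [[0, 0, 0], [0, 0, 0], [0, 0, 0], [0, 0, 0], [0, 0, 0], [0, 0, 0]], "grip": [170, 170, 170, 170, 170, 170]}}

```text
t: 4.05
tool_pos: [547.9, 193.0, 230.7]
orientation: [[-0.001, -0.121, 0.993], [0.0, 0.993, 0.121], [-1.0, 0.0, -0.001]]
contact_force: [-0.3, -0.4, 0.6]
width: 28.1
```

```bash
python3 - <<'E'
from h import *
plan((545.6,213.9,130,7))
t=grab_frame("top");s=grab_frame("scene");save(t,"t4",(180,190,280,270),6);save(s,"s4",(320,130,420,230),6)
E
```

```text
at [547.9 193.  230.7] phi 6.9 t 4.05 w 28.1 F [-0.3 -0.4  0.6]
dp [[0.503, 0.105, 0.001]]
turn [[-0.0, -0.0, -0.0]]
```

View pics/s4.png

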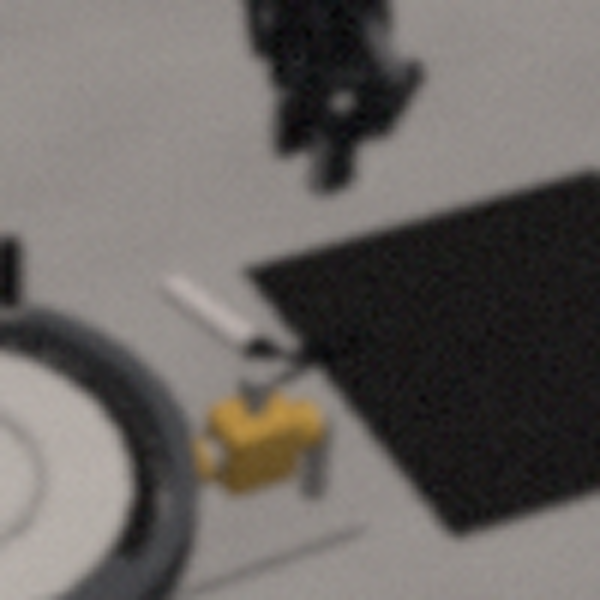

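>>> {"name": "servo_tool", "arguments": {"dp": [[0.5, 0.105, -0.013], [0.5, 0.105, -0.013], [0.5, 0.105, -0.013], [0.705, 0.105, -0.013], [0.705, 0.105, -0.013], [0.705, 0.105, -0.013]], "turn": [[0, 0, 0], [-0.01, 0, 0], [-0.01, 0, 0], [-0.01, 0, 0], [-0.01, 0, 0], [-0.01, 0, 0]], "grip": [170, 170, 170, 170, 170, 170]}}

```text
t: 4.75
tool_pos: [543.2, 211.3, 91.7]
orientation: [[0.001, -0.148, 0.989], [-0.001, 0.989, 0.148], [-1.0, -0.001, 0.001]]
contact_force: [0.7, -0.4, 1.2]
width: 28.2
```

```bash
python3 - <<'E'
from h import *
plan()
t=grab_frame("top");s=grab_frame("scene");save(t,"t5",(180,190,280,270),6);save(s,"s5",(320,130,420,230),6)
E
```

```text
at [543.2 211.3  91.7] phi 8.5 t 4.75 w 28.2 F [ 0.7 -0.4  1.2]
dp []
turn []Traceback (most recent call last):
  File "<stdin>", line 2, in <module>
  File "h.py", line 39, in plan
    if np.abs(dp).max()>1: print("TOO FAR")
       ~~~~~~~~~~~~~~^^
    return umr_maximum(a, axis, None, out, keepdims, initial, where)
ValueError: zero-size array to reduction operation maximum which has no identity
```

```bash
sed -i 's/if np.abs(dp).max()>1/if dp and np.abs(dp).max()>1/' h.py; python3 - <<'E'
from h import *
st=ch(0,190)
plan(*arc(st,45,93,157,91,10,8))
t=grab_frame("top");s=grab_frame("scene");save(t,"t5",(180,190,280,270),6);save(s,"s5",(320,130,420,230),6)
E
```

```text
at [543.2 211.3  91.7] phi 8.5 t 4.75 w 28.2 F [ 0.7 -0.4  1.2]
dp [[0.004, -0.002, -0.03], [0.004, -0.009, -0.06], [0.004, -0.021, -0.089], [0.004, -0.036, -0.117], [0.004, -0.055, -0.142], [0.004, -0.078, -0.164], [0.004, -0.103, -0.182], [0.004, -0.13, -0.197]]
turn [[-0.053, 0.0, 0.0], [-0.097, 0.0, 0.0], [-0.141, 0.0, 0.0], [-0.186, 0.0, 0.0], [-0.23, 0.0, 0.0], [-0.275, 0.0, 0.0], [-0.319, 0.0, 0.0], [-0.364, 0.0, 0.0]]
```

View pics/s5.png

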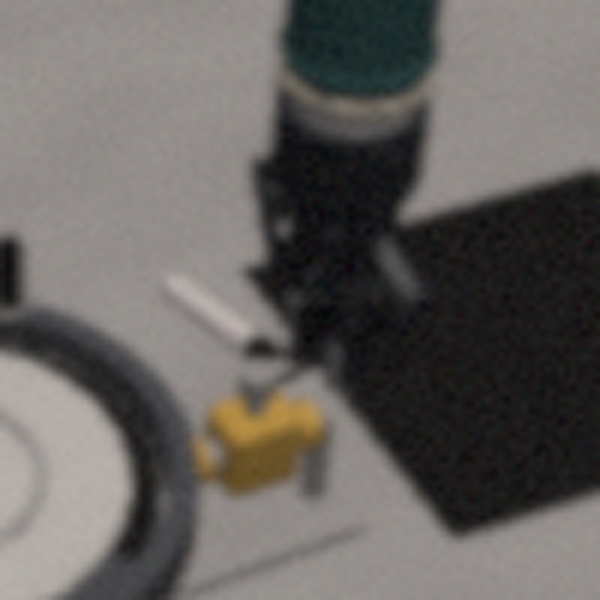

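The fingers straddle the lever sleeve (about pixel 305,360 in the crop). Sweeping it to closed.

>>> {"name": "servo_tool", "arguments": {"dp": [[0.004, -0.002, -0.03], [0.004, -0.009, -0.06], [0.004, -0.021, -0.089], [0.004, -0.036, -0.117], [0.004, -0.055, -0.142], [0.004, -0.078, -0.164], [0.004, -0.103, -0.182], [0.004, -0.13, -0.197]], "turn": [[-0.045, 0, 0], [-0.09, 0, 0], [-0.135, 0, 0], [-0.182, 0, 0], [-0.228, 0, 0], [-0.275, 0, 0], [-0.32, 0, 0], [-0.364, 0, 0]], "grip": [170, 170, 170, 170, 170, 170, 170, 170]}}

```text
t: 5.65
tool_pos: [509.8, 181.6, 92.2]
orientation: [[0.006, -0.964, 0.267], [0.002, 0.267, 0.964], [-1.0, -0.006, 0.003]]
contact_force: [2.1, 2.2, -0.8]
width: 28.9
```

```bash
python3 - <<'E'
from h import *
st=ch(0,190)
plan(*arc(st,45,157,194,91,74,6))
E
```

```text
at [509.8 181.6  92.2] phi 74.5 t 5.65 w 28.9 F [ 2.1  2.2 -0.8]
dp [[0.006, 0.004, -0.036], [0.006, 0.001, -0.06], [0.006, -0.006, -0.083], [0.006, -0.014, -0.106], [0.006, -0.025, -0.127], [0.006, -0.039, -0.147]]
turn [[-0.032, 0.001, 0.002], [-0.066, 0.001, 0.002], [-0.1, 0.001, 0.002], [-0.134, 0.001, 0.002], [-0.169, 0.0, 0.002], [-0.203, 0.0, 0.002]]
```

>>> {"name": "servo_tool", "arguments": {"dp": [[0.006, 0.004, -0.036], [0.006, 0.001, -0.06], [0.006, -0.006, -0.083], [0.006, -0.014, -0.106], [0.006, -0.025, -0.127], [0.006, -0.039, -0.147], [0.006, -0.039, -0.147]], "turn": [[-0.032, 0, 0], [-0.066, 0, 0], [-0.1, 0, 0], [-0.134, 0, 0], [-0.169, 0, 0], [-0.203, 0, 0], [-0.203, 0, 0]], "grip": [170, 170, 170, 170, 170, 170, 170]}}

```text
t: 6.35
tool_pos: [508.9, 157.0, 91.3]
orientation: [[0.007, -0.934, -0.357], [0.012, -0.357, 0.934], [-1.0, -0.011, 0.009]]
contact_force: [0.7, 14.5, -5.8]
width: 28.4
```

```bash
python3 - <<'E'
from h import *
st=ch(0,190)
plan(*arc(st,45,194,197,91,111,1))
t=grab_frame("top");s=grab_frame("scene");save(t,"t6",(180,190,280,270),6);save(s,"s6",(320,130,420,230),6)
E
```

```text
at [508.9 157.   91.3] phi 110.9 t 6.35 w 28.4 F [ 0.7 14.5 -5.8]
dp [[0.001, 0.008, -0.04]]
turn [[-0.017, 0.003, 0.004]]
```

View pics/s6.png

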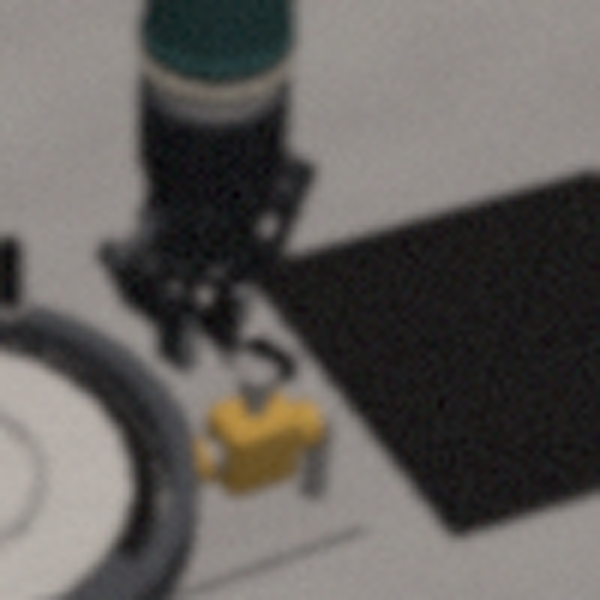

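```bash
python3 - <<'E'
from h import *
b=ch(128*np.cos(np.radians(135)),128*np.sin(np.radians(135)));print(b)
plan((508,161,92,108),(508,161,190,90),(b[0],b[1],200,52),(b[0],b[1],136,52))
t=grab_frame("top");s=grab_frame("scene");save(t,"t7",(180,190,280,270),6)
E
```

```text
[473.63462354  57.50466884]
at [508.9 157.   91.4] phi 110.8 t 6.45 w 28.5 F [ 2.8 15.4 -5.1]
dp [[-0.003, -0.003, 0.02], [-0.493, -0.008, 0.024], [-0.55, 0.336, -0.398], [-0.23, 0.339, -0.4]]
turn [[0.016, 0.003, 0.003], [0.116, 0.003, 0.003], [0.327, 0.004, 0.002], [0.327, 0.004, 0.002]]
```

>>> {"name": "servo_tool", "arguments": {"dp": [[-0.01, -0.003, 0.025], [-0.25, -0.005, 0.024], [-0.5, -0.005, 0.024], [-0.55, 0.15, -0.2], [-0.55, 0.337, -0.397], [-0.55, 0.337, -0.397], [-0.55, 0.337, -0.397], [-0.55, 0.337, -0.397]], "turn": [[0.016, 0.003, 0.003], [0.03, 0.003, 0.003], [0.06, 0.003, 0.003], [0.327, 0.004, 0.002], [0.327, 0.004, 0.002], [0.327, 0.004, 0.002], [0.327, 0.004, 0.002], [0.327, 0.004, 0.002]], "grip": [170, 170, 160, 140, 140, 140, 140, 140]}}

```text
t: 7.35
tool_pos: [472.7, 51.3, 200.5]
orientation: [[-0.004, -0.834, 0.552], [-0.013, 0.552, 0.833], [-1.0, -0.004, -0.013]]
contact_force: [1.0, -0.5, -0.3]
width: 38.6
```

```bash
python3 - <<'E'
from h import *
b=ch(128*np.cos(np.radians(135)),128*np.sin(np.radians(135)));print(b)
plan((474,57,200,52),(474,57,137,52))
t=grab_frame("top");s=grab_frame("scene");save(t,"t8",(180,190,310,290),6);save(s,"s8",(250,100,400,230),5)
E
```

```text
[473.63462354  57.50466884]
at [472.7  51.3 200.5] phi 56.5 t 7.35 w 38.6 F [ 1.  -0.5 -0.3]
dp [[0.002, 0.01, 0.028], [0.317, 0.012, 0.032]]
turn [[0.025, -0.004, 0.001], [0.025, -0.004, 0.001]]
```

View pics/t8.png

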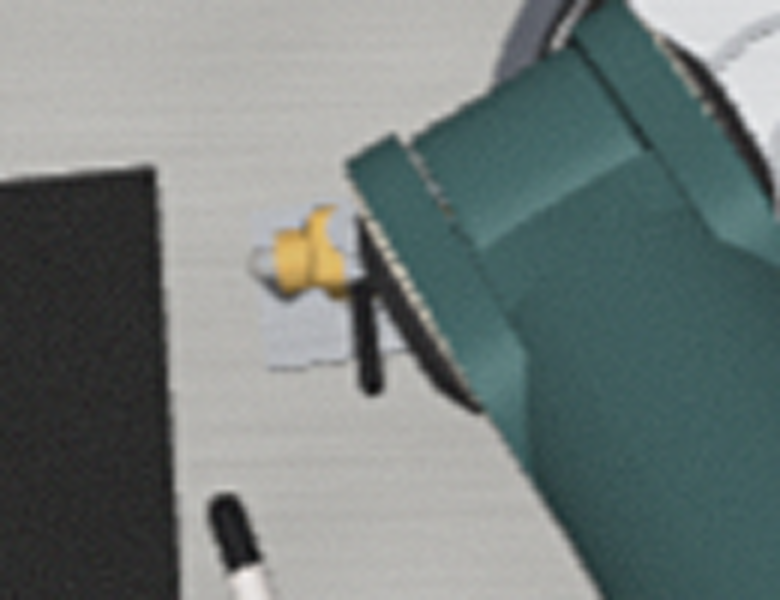

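View pics/s8.png

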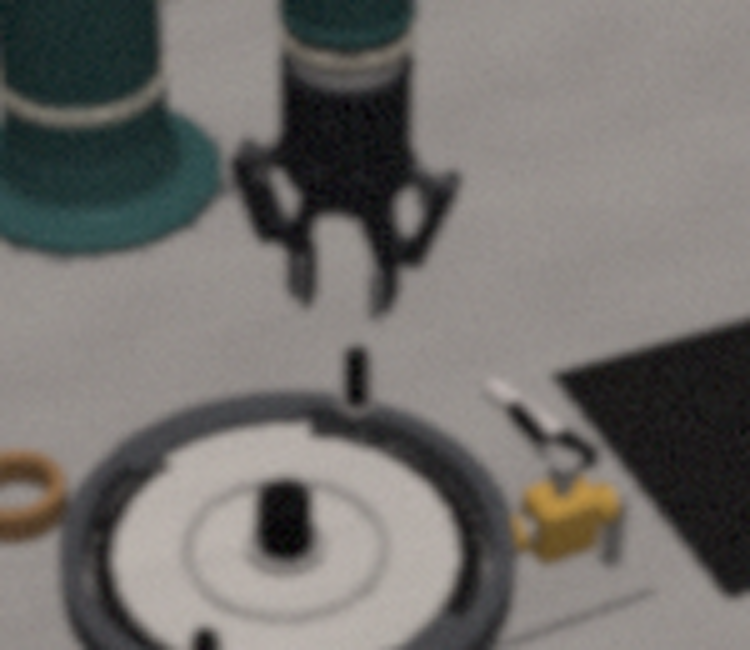

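>>> {"name": "servo_tool", "arguments": {"dp": [[0.1, 0.012, 0.032], [0.2, 0.012, 0.032], [0.317, 0.012, 0.032], [0.317, 0.012, 0.032], [0.317, 0.012, 0.032], [0.317, 0.012, 0.032]], "turn": [[0.025, -0.004, 0.001], [0.025, -0.004, 0.001], [0.025, -0.004, 0.001], [0.025, -0.004, 0.001], [0.025, -0.004, 0.001], [0.025, -0.004, 0.001]], "grip": [140, 140, 140, 180, 180, 180]}}

```text
t: 8.05
tool_pos: [473.8, 59.0, 136.2]
orientation: [[-0.001, -0.794, 0.608], [0.001, 0.608, 0.794], [-1.0, 0.001, 0.0]]
contact_force: [0.7, -0.5, 0.3]
width: 25.2
```

```bash
python3 - <<'E'
from h import *
plan(*arc(C,128,135,185,137,52,8))
E
```

```text
at [473.8  59.  136.2] phi 52.5 t 8.05 w 25.2 F [ 0.7 -0.5  0.3]
dp [[-0.004, -0.007, -0.076], [-0.004, -0.018, -0.145], [-0.004, -0.036, -0.212], [-0.004, -0.061, -0.277], [-0.004, -0.093, -0.339], [-0.004, -0.132, -0.397], [-0.004, -0.177, -0.451], [-0.004, -0.228, -0.499]]
turn [[-0.032, 0.0, -0.0], [-0.066, 0.0, -0.0], [-0.101, 0.0, -0.0], [-0.136, 0.0, -0.0], [-0.171, 0.0, -0.0], [-0.205, 0.0, -0.0], [-0.24, 0.0, -0.0], [-0.275, 0.0, -0.0]]
```

>>> {"name": "servo_tool", "arguments": {"dp": [[-0.004, -0.007, -0.076], [-0.004, -0.018, -0.145], [-0.004, -0.036, -0.212], [-0.004, -0.061, -0.277], [-0.004, -0.093, -0.339], [-0.004, -0.132, -0.397], [-0.004, -0.177, -0.451], [-0.004, -0.228, -0.499]], "turn": [[-0.032, 0, 0], [-0.066, 0, 0], [-0.101, 0, 0], [-0.136, 0, 0], [-0.171, 0, 0], [-0.205, 0, 0], [-0.24, 0, 0], [-0.275, 0, 0]], "grip": [180, 180, 180, 180, 180, 180, 180, 180]}}

```text
t: 8.85
tool_pos: [449.9, -48.0, 137.4]
orientation: [[0.001, -0.977, -0.213], [0.001, -0.213, 0.977], [-1.0, -0.002, 0.001]]
contact_force: [2.1, 3.4, -0.0]
width: 25.6
```

```bash
python3 - <<'E'
from h import *
plan(*arc(C,128,185,230,137,102,7))
E
```

```text
at [449.9 -48.  137.4] phi 102.3 t 8.85 w 25.6 F [ 2.1  3.4 -0. ]
dp [[0.002, -0.001, -0.071], [0.002, -0.012, -0.141], [0.002, -0.032, -0.211], [0.002, -0.059, -0.277], [0.002, -0.093, -0.34], [0.002, -0.135, -0.399], [0.002, -0.182, -0.452]]
turn [[-0.034, 0.0, 0.001], [-0.07, 0.0, 0.001], [-0.105, 0.0, 0.001], [-0.141, 0.0, 0.001], [-0.177, 0.0, 0.001], [-0.213, 0.0, 0.001], [-0.248, 0.0, 0.001]]
```

>>> {"name": "servo_tool", "arguments": {"dp": [[0.002, -0.001, -0.071], [0.002, -0.012, -0.141], [0.002, -0.032, -0.211], [0.002, -0.059, -0.277], [0.002, -0.093, -0.34], [0.002, -0.135, -0.399], [0.002, -0.182, -0.452], [0.002, -0.182, -0.452]], "turn": [[-0.034, 0, 0], [-0.07, 0, 0], [-0.105, 0, 0], [-0.141, 0, 0], [-0.177, 0, 0], [-0.213, 0, 0], [-0.248, 0, 0], [-0.248, 0, 0]], "grip": [180, 180, 180, 180, 180, 180, 180, 180]}}

```text
t: 9.65
tool_pos: [499.0, -125.5, 135.6]
orientation: [[-0.012, -0.547, -0.837], [0.006, -0.837, 0.547], [-1.0, 0.001, 0.013]]
contact_force: [-14.3, 8.8, 11.3]
width: 25.1
```

```bash
python3 - <<'E'
from h import *
plan(*arc(C,128,230,232,137,147,1))
t=grab_frame("top");s=grab_frame("scene");save(t,"t9",(200,145,390,285),4);save(s,"s9",(240,140,390,260),5)
E
```

```text
at [ 499.  -125.5  135.6] phi 146.9 t 9.65 w 25.1 F [-14.3   8.8  11.3]
dp [[-0.008, -0.003, -0.055]]
turn [[-0.012, 0.004, -0.0]]
```

View pics/s9.png

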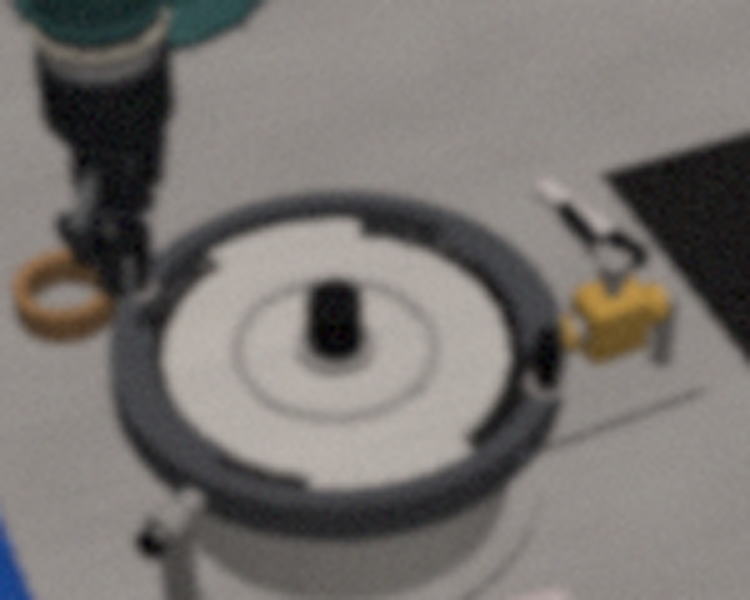

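```bash
python3 - <<'E'
from h import *
t=grab_frame("top")
plan((497,-122,136,145),(497,-122,200,120),(574.3,-21.3,215,97),(574.3,-21.3,118,97))
E
```

```text
at [ 499.  -125.5  135.7] phi 146.8 t 9.8 w 25.0 F [-13.1   8.9   7.3]
dp [[-0.001, -0.009, 0.018], [-0.321, -0.009, 0.022], [-0.398, -0.641, -0.025], [0.087, -0.642, -0.03]]
turn [[0.01, 0.004, -0.001], [0.149, 0.003, -0.001], [0.277, 0.003, -0.002], [0.277, 0.003, -0.002]]
```

>>> {"name": "servo_tool", "arguments": {"dp": [[-0.002, -0.009, 0.018], [-0.2, -0.009, 0.02], [-0.398, -0.1, 0.02], [-0.398, -0.4, -0.02], [-0.398, -0.641, -0.025], [-0.398, -0.641, -0.025], [-0.398, -0.641, -0.025], [-0.398, -0.641, -0.025]], "turn": [[0.01, 0.004, 0], [0.01, 0.004, 0], [0.1, 0.003, 0], [0.277, 0.003, 0], [0.277, 0.003, 0], [0.277, 0.003, 0], [0.277, 0.003, 0], [0.277, 0.003, 0]], "grip": [170, 170, 120, 60, 30, 30, 30, 30]}}

```text
t: 10.6
tool_pos: [578.3, -24.0, 216.0]
orientation: [[0.004, -0.993, -0.115], [-0.007, -0.115, 0.993], [-1.0, -0.003, -0.008]]
contact_force: [-0.4, 0.8, -0.1]
width: 75.0
```

```bash
python3 - <<'E'
from h import *
plan((574.3,-21.3,160,97),(574.3,-21.3,119,97))
E
```

```text
at [578.3 -24.  216. ] phi 96.6 t 10.6 w 75.0 F [-0.4  0.8 -0.1]
dp [[0.28, 0.019, 0.018], [0.485, 0.02, 0.02]]
turn [[-0.002, -0.003, 0.001], [-0.002, -0.003, 0.001]]
```

>>> {"name": "servo_tool", "arguments": {"dp": [[0.2, 0.019, 0.018], [0.4, 0.02, 0.02], [0.485, 0.02, 0.02], [0.485, 0.02, 0.02], [0.485, 0.02, 0.02], [0.485, 0.02, 0.02], [0.485, 0.02, 0.02], [0.485, 0.02, 0.02]], "turn": [[0, -0.003, 0], [0, -0.003, 0], [0, -0.003, 0], [0, -0.003, 0], [0, -0.003, 0], [0, -0.003, 0], [0, -0.003, 0], [0, -0.003, 0]], "grip": [30, 30, 30, 30, 255, 255, 255, 255], "force": 70}}

```text
t: 11.4
tool_pos: [574.6, -21.2, 119.6]
orientation: [[0.004, -0.993, -0.118], [0.003, -0.118, 0.993], [-1.0, -0.004, 0.003]]
contact_force: [-0.3, 1.0, 5.9]
width: 32.6
```

>>> {"name": "servo_tool", "arguments": {"dp": [[0, 0, 0], [0, 0, 0], [0, 0, 0]], "turn": [[0, 0, 0], [0, 0, 0], [0, 0, 0]], "grip": [255, 255, 255]}}

```text
t: 11.7
tool_pos: [574.6, -21.3, 119.6]
orientation: [[0.004, -0.993, -0.118], [0.003, -0.118, 0.993], [-1.0, -0.005, 0.002]]
contact_force: [-1.3, 1.5, 5.9]
width: 32.9
```

```bash
python3 - <<'E'
from h import *
plan((574.5,-21.3,160,97),(574.5,-21.3,210,97))
E
```

```text
at [574.6 -21.3 119.6] phi 96.8 t 11.7 w 32.9 F [-1.3  1.5  5.9]
dp [[-0.202, -0.0, 0.0], [-0.452, -0.002, 0.001]]
turn [[-0.001, 0.001, 0.001], [-0.001, 0.001, 0.001]]
```

>>> {"name": "servo_tool", "arguments": {"dp": [[-0.1, 0, 0], [-0.2, 0, 0], [-0.35, 0, 0], [-0.45, 0, 0], [-0.45, 0, 0]], "turn": [[0, 0, 0], [0, 0, 0], [0, 0, 0], [0, 0, 0], [0, 0, 0]], "grip": [255, 255, 255, 255, 255]}}

```text
t: 12.2
tool_pos: [574.7, -22.1, 210.2]
orientation: [[0.006, -0.993, -0.118], [0.002, -0.117, 0.993], [-1.0, -0.006, 0.001]]
contact_force: [0.5, 0.3, -4.2]
width: 32.8
```

```bash
python3 - <<'E'
from h import *
plan((540,175,210,97),(467.5,381,210,97))
s=grab_frame("scene");save(s,"s10",(240,100,390,260),5)
E
```

```text
at [574.7 -22.1 210.2] phi 96.7 t 12.2 w 32.8 F [ 0.5  0.3 -4.2]
dp [[0.002, 0.057, 0.999], [0.002, 0.295, 2.064]]
turn [[-0.001, 0.0, 0.002], [-0.001, 0.0, 0.002]]
TOO FAR
```

View pics/s10.png

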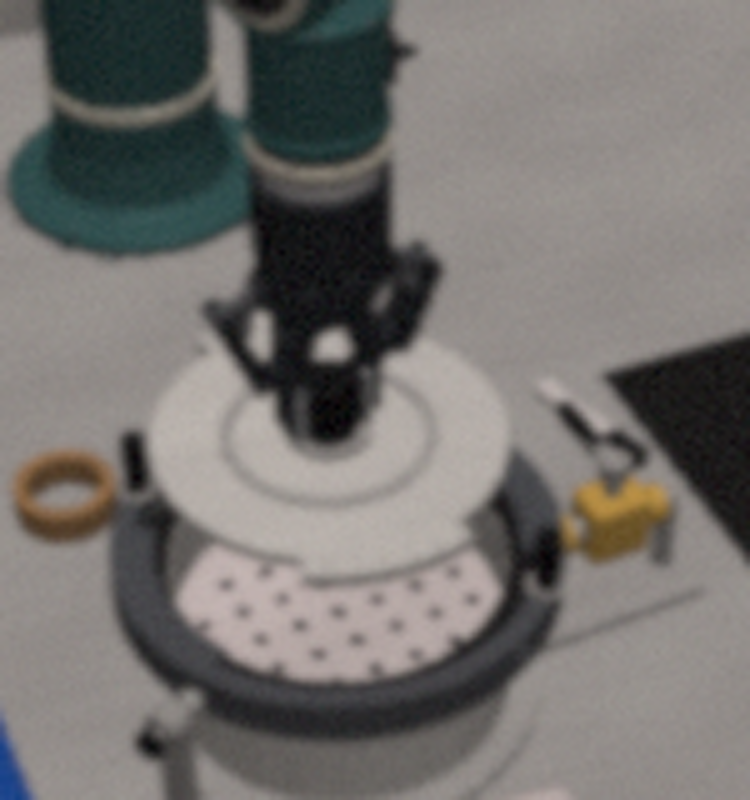

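>>> {"name": "servo_tool", "arguments": {"dp": [[0, 0.03, 0.2], [0, 0.07, 0.45], [0, 0.11, 0.7], [0, 0.14, 0.9], [0, 0.145, 1], [0, 0.145, 1]], "turn": [[0, 0, 0], [0, 0, 0], [0, 0, 0], [0, 0, 0], [0, 0, 0], [0, 0, 0]], "grip": [255, 255, 255, 255, 255, 255]}}

```text
t: 12.85
tool_pos: [518.4, 176.7, 206.8]
orientation: [[-0.001, -0.992, -0.125], [0.004, -0.125, 0.992], [-1.0, 0.001, 0.004]]
contact_force: [0.8, -0.6, -4.7]
width: 32.5
```

>>> {"name": "servo_tool", "arguments": {"dp": [[0, 0.03, 0.2], [0, 0.07, 0.45], [0, 0.11, 0.7], [0, 0.14, 0.9], [0, 0.145, 1], [0, 0.145, 1]], "turn": [[0, 0, 0], [0, 0, 0], [0, 0, 0], [0, 0, 0], [0, 0, 0], [0, 0, 0]], "grip": [255, 255, 255, 255, 255, 255]}}

```text
t: 13.45
tool_pos: [466.4, 370.7, 207.0]
orientation: [[-0.002, -0.992, -0.123], [0.003, -0.123, 0.992], [-1.0, 0.001, 0.004]]
contact_force: [-0.4, -0.2, -5.3]
width: 32.6
```

```bash
python3 - <<'E'
from h import *
plan((467.5,381,100,97),(467.5,381,22,97))
s=grab_frame("scene");save(s,"s11",(240,50,490,260),3)
E
```

```text
at [466.4 370.7 207. ] phi 97.0 t 13.45 w 32.6 F [-0.4 -0.2 -5.3]
dp [[0.535, -0.013, 0.048], [0.925, -0.013, 0.047]]
turn [[0.0, 0.001, -0.0], [0.0, 0.001, -0.0]]
```

View pics/s11.png

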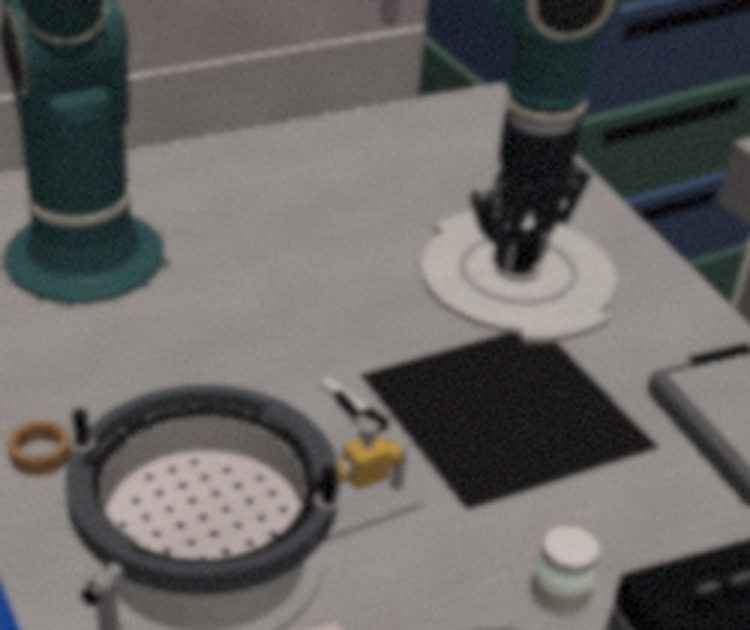

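>>> {"name": "servo_tool", "arguments": {"dp": [[0.2, -0.013, 0.048], [0.4, -0.013, 0.048], [0.6, -0.013, 0.047], [0.75, -0.013, 0.047], [0.85, -0.013, 0.047], [0.9, -0.013, 0.047], [0.925, -0.013, 0.047], [0.925, -0.013, 0.047]], "turn": [[0, 0, 0], [0, 0, 0], [0, 0, 0], [0, 0, 0], [0, 0, 0], [0, 0, 0], [0, 0, 0], [0, 0, 0]], "grip": [255, 255, 255, 255, 255, 255, 255, 255]}}

```text
t: 14.3
tool_pos: [470.7, 378.2, 23.7]
orientation: [[0.001, -0.993, -0.117], [0.003, -0.117, 0.993], [-1.0, -0.002, 0.003]]
contact_force: [0.2, 0.1, -3.9]
width: 32.6
```

```bash
python3 - <<'E'
from h import *
plan((467.5,381,20,97))
s=grab_frame("scene");save(s,"s12",(340,80,490,240),4)
E
```

```text
at [470.7 378.2  23.7] phi 96.7 t 14.3 w 32.6 F [ 0.2  0.1 -3.9]
dp [[0.018, 0.014, 0.016]]
turn [[-0.001, 0.001, 0.001]]
```

View pics/s12.png

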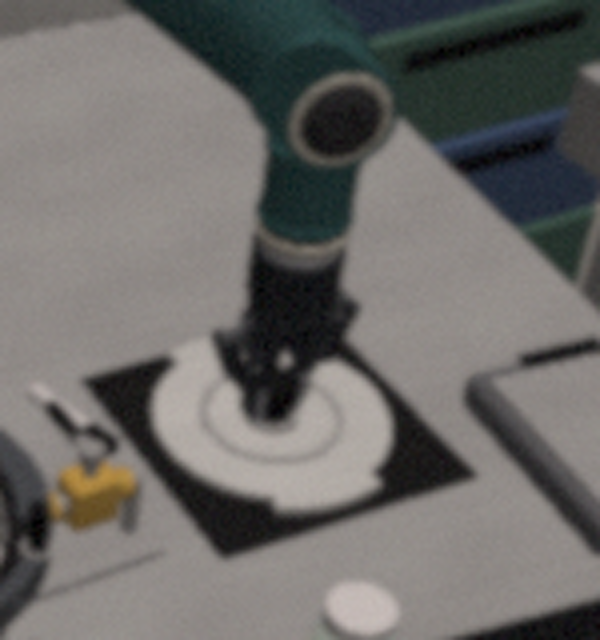

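>>> {"name": "servo_tool", "arguments": {"dp": [[0.012, 0, 0], [0.012, 0, 0], [0.012, 0, 0], [0.012, 0, 0], [0.012, 0, 0], [-0.5, 0, 0], [-1, 0, 0], [-1, 0, 0]], "turn": [[0, 0, 0], [0, 0, 0], [0, 0, 0], [0, 0, 0], [0, 0, 0], [0, 0, 0], [0, 0, 0], [0, 0, 0]], "grip": [255, 60, 60, 60, 60, 60, 60, 60]}}

```text
t: 15.15
tool_pos: [469.6, 377.8, 172.6]
orientation: [[-0.0, -0.993, -0.118], [0.003, -0.118, 0.993], [-1.0, -0.0, 0.003]]
contact_force: [1.1, 0.4, -0.7]
width: 65.2
```

```bash
python3 - <<'E'
from h import *
plan((500,150,210,60),(500,-50,210,0))
t=grab_frame("top");s=grab_frame("scene");save(t,"t13",(90,190,310,330),3.6)
E
```

```text
at [469.6 377.8 172.6] phi 96.8 t 15.15 w 65.2 F [ 1.1  0.4 -0.7]
dp [[-0.19, -0.016, -1.149], [-0.192, 0.102, -2.142]]
turn [[0.204, 0.001, -0.0], [0.538, 0.001, -0.001]]
TOO FAR
```

View pics/t13.png

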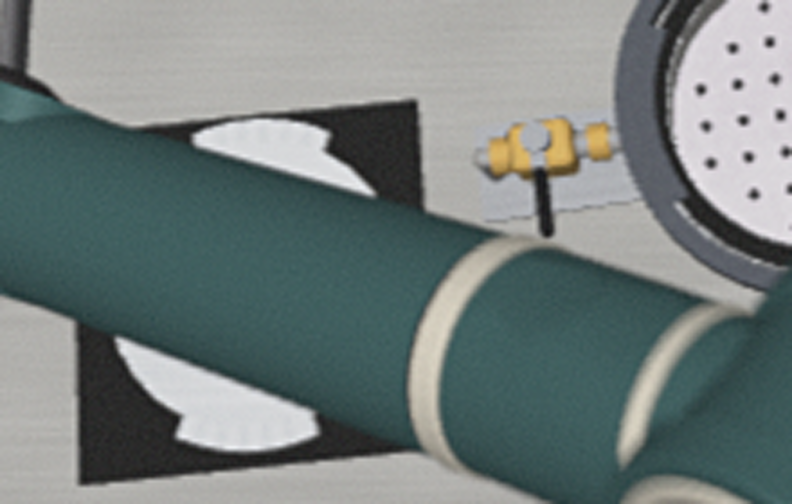

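>>> {"name": "servo_tool", "arguments": {"dp": [[-0.19, 0, -0.25], [-0.19, 0, -1], [-0.19, 0, -1], [-0.19, 0, -1], [-0.19, 0, -1], [-0.19, 0, -1]], "turn": [[0, 0, 0], [0, 0, 0], [0, 0, 0], [0, 0, 0], [0, 0, 0], [0, 0, 0]], "grip": [60, 60, 60, 60, 60, 60]}}

```text
t: 15.85
tool_pos: [494.3, 176.5, 208.1]
orientation: [[0.001, -0.994, -0.113], [0.002, -0.113, 0.994], [-1.0, -0.001, 0.001]]
contact_force: [0.9, 0.1, -0.6]
width: 65.5
```

>>> {"name": "servo_tool", "arguments": {"dp": [[0, 0, -1], [0, 0, -1], [0, 0, -1], [0, 0, -1], [0, 0, -1]], "turn": [[0, 0, 0], [0, 0, 0], [0, 0, 0], [0, 0, 0], [0, 0, 0]], "grip": [60, 60, 60, 60, 60]}}

```text
t: 16.35
tool_pos: [518.2, -25.3, 207.0]
orientation: [[0.0, -0.994, -0.109], [0.001, -0.109, 0.994], [-1.0, -0.0, 0.001]]
contact_force: [-0.3, -0.4, -0.5]
width: 65.7
```

>>> {"name": "servo_tool", "arguments": {"dp": [[0, 0, -1], [0, 0, -1], [0, 0, -1], [0, 0, -1]], "turn": [[0, 0, 0], [0, 0, 0], [0, 0, 0], [0, 0, 0]], "grip": [60, 60, 60, 60]}}

```text
t: 16.75
tool_pos: [542.1, -217.1, 207.7]
orientation: [[0.002, -0.993, -0.122], [0.003, -0.121, 0.993], [-1.0, -0.002, 0.003]]
contact_force: [1.0, 0.5, -0.3]
width: 65.6
```

```bash
python3 - <<'E'
from h import *
t=grab_frame("top");s=grab_frame("scene");save(t,"t14",(290,165,510,315),3.6);save(s,"s14",(150,130,370,290),3.6)
for n in ("head1_mid","head2_mid","head3_mid","head4_mid"):
    for f in (t,s):
        print(n,[(atz(f,x["pixel"],23).round(),round(x["score"],2)) for x in spot_point(n,f)[:2]])
plan((562,-289,150,95.6))
E
```

```text
head1_mid [(array([ 561., -291.,   23.]), 0.55)]
head1_mid [(array([ 569., -293.,   23.]), 0.74), (array([ 386., -148.,   23.]), 0.18)]
head2_mid []
head2_mid [(array([ 443., -407.,   23.]), 0.63)]
head3_mid [(array([ 436., -274.,   23.]), 0.95)]
head3_mid [(array([ 443., -281.,   23.]), 0.58)]
head4_mid [(array([594., -25.,  23.]), 0.16)]
head4_mid []
at [ 541.  -216.2  207.7] phi 96.9 t 17.25 w 65.5 F [ 0.6  0.5 -0.4]
dp [[0.288, -0.06, -0.374]]
turn [[0.007, 0.001, 0.0]]
```

View pics/t14.png

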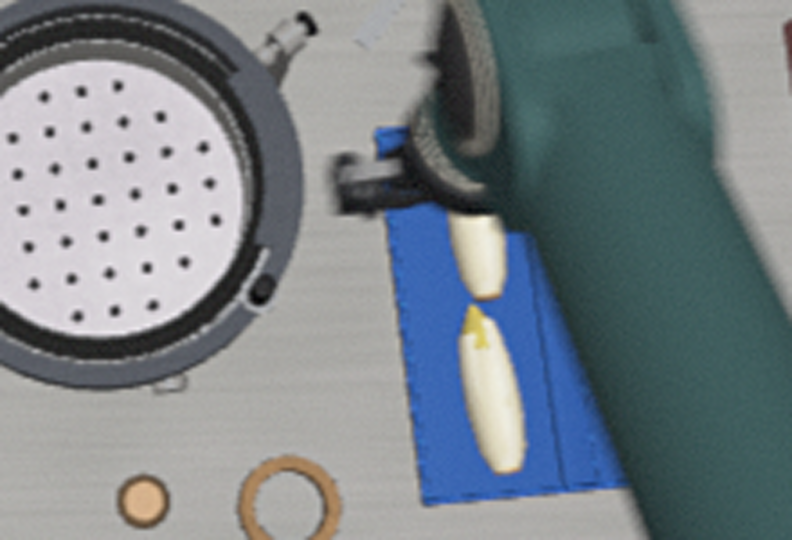

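View pics/s14.png

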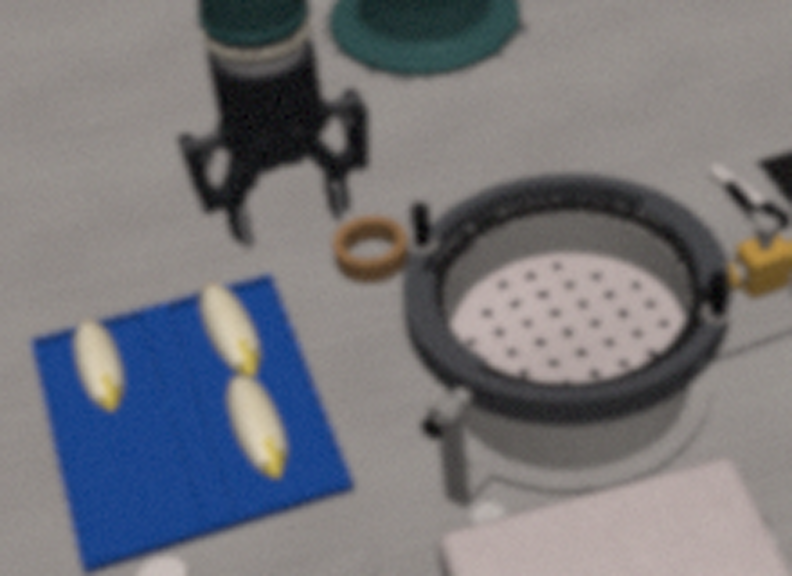

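>>> {"name": "servo_tool", "arguments": {"dp": [[0.288, -0.06, -0.37], [0.288, -0.06, -0.37], [0.288, -0.06, -0.37], [0.288, -0.06, -0.37]], "turn": [[0.007, 0, 0], [0.007, 0, 0], [0.007, 0, 0], [0.007, 0, 0]], "grip": [75, 75, 75, 75]}}

```text
t: 17.65
tool_pos: [561.0, -289.6, 148.8]
orientation: [[-0.0, -0.995, -0.095], [0.004, -0.095, 0.995], [-1.0, 0.0, 0.004]]
contact_force: [0.5, 0.8, 0.5]
width: 60.3
```

```bash
python3 - <<'E'
from h import *
plan((562,-290,40,95.6),(562,-290,9,95.6))
E
```

```text
at [ 561.  -289.6  148.8] phi 95.5 t 17.65 w 60.3 F [0.5 0.8 0.5]
dp [[0.544, -0.005, -0.005], [0.699, -0.005, -0.006]]
turn [[-0.001, 0.001, -0.0], [-0.001, 0.001, -0.0]]
```

>>> {"name": "servo_tool", "arguments": {"dp": [[0.25, -0.005, -0.005], [0.5, -0.005, -0.005], [0.65, -0.005, -0.006], [0.699, -0.005, -0.006], [0.699, -0.005, -0.006], [0.699, -0.005, -0.006], [0.699, -0.005, -0.006], [0.699, -0.005, -0.006]], "turn": [[0, 0, 0], [0, 0, 0], [0, 0, 0], [0, 0, 0], [0, 0, 0], [0, 0, 0], [0, 0, 0], [0, 0, 0]], "grip": [75, 75, 75, 75, 255, 255, 255, 255], "force": 40}}

```text
t: 18.45
tool_pos: [563.7, -291.2, 11.9]
orientation: [[0.004, -0.995, -0.096], [0.001, -0.096, 0.995], [-1.0, -0.004, 0.001]]
contact_force: [0.2, 0.2, 3.1]
width: 37.2
```

```bash
python3 - <<'E'
from h import *
plan((562,-290,190,95.6))
s=grab_frame("scene");save(s,"s15",(150,130,370,290),3.6)
E
```

```text
at [ 563.7 -291.2   11.9] phi 95.5 t 18.45 w 37.2 F [0.2 0.2 3.1]
dp [[-0.891, 0.004, 0.008]]
turn [[-0.001, 0.0, 0.001]]
```

View pics/s15.png

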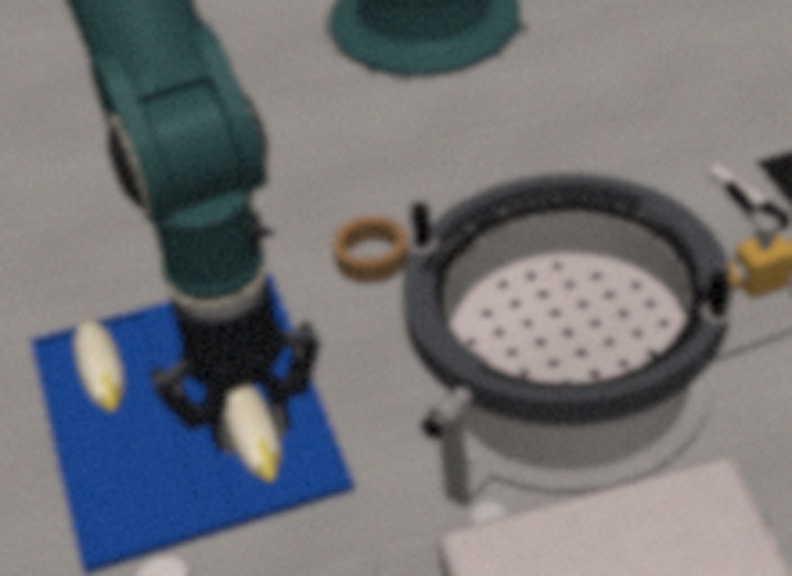

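```bash
python3 - <<'E'
from h import *
a=ch(60,0);print(a)
plan((563.7,-291.2,190,95.6),(600,-180,195,50))
E
```

```text
[634.0527691 -13.9878394]
at [ 563.7 -291.2   11.9] phi 95.5 t 18.5 w 37.2 F [0.8 0.5 5. ]
dp [[-0.891, -0.003, 0.001], [-0.914, -0.237, 0.537]]
turn [[-0.001, 0.0, 0.001], [0.253, 0.001, 0.001]]
```

>>> {"name": "servo_tool", "arguments": {"dp": [[-0.2, 0, 0], [-0.45, 0, 0], [-0.7, 0, 0], [-0.9, 0, 0], [-0.9, -0.1, 0.1], [-0.9, -0.2, 0.5], [-0.9, -0.25, 0.7], [-0.9, -0.25, 0.7]], "turn": [[0, 0, 0], [0, 0, 0], [0, 0, 0], [0.02, 0, 0], [0.06, 0, 0], [0.1, 0, 0], [0.15, 0, 0], [0.2, 0, 0]], "grip": [255, 255, 255, 255, 255, 255, 255, 255]}}

```text
t: 19.3
tool_pos: [599.1, -141.1, 191.4]
orientation: [[0.002, -0.869, 0.496], [0.005, 0.496, 0.869], [-1.0, 0.0, 0.005]]
contact_force: [1.6, 0.9, -0.8]
width: 37.1
```

```bash
python3 - <<'E'
from h import *
a=ch(60,0);print(a)
plan((a[0],a[1],195,7),(a[0],a[1],110,7))
E
```

```text
[634.0527691 -13.9878394]
at [ 599.1 -141.1  191.4] phi 60.3 t 19.3 w 37.1 F [ 1.6  0.9 -0.8]
dp [[-0.014, 0.163, 0.639], [0.411, 0.163, 0.637]]
turn [[0.296, 0.001, -0.001], [0.296, 0.001, -0.001]]
```

>>> {"name": "servo_tool", "arguments": {"dp": [[0, 0.05, 0.2], [0, 0.1, 0.4], [0, 0.163, 0.6], [0, 0.163, 0.638], [0, 0.163, 0.638], [0, 0.163, 0.638], [0, 0.163, 0.638]], "turn": [[0.296, 0, 0], [0.296, 0, 0], [0.296, 0, 0], [0.296, 0, 0], [0.296, 0, 0], [0.296, 0, 0], [0.296, 0, 0]], "grip": [255, 255, 255, 255, 255, 255, 255]}}

```text
t: 20.0
tool_pos: [633.5, -19.8, 191.1]
orientation: [[0.001, -0.121, 0.993], [0.002, 0.993, 0.121], [-1.0, 0.002, 0.002]]
contact_force: [-0.5, -0.2, -1.1]
width: 36.9
```

```bash
python3 - <<'E'
from h import *
a=ch(60,0);print(a)
s=grab_frame("scene");save(s,"s16",(240,100,390,260),4)
plan((a[0],a[1],120,7),(a[0],a[1],73,7),(a[0],a[1],70,7))
E
```

```text
[634.0527691 -13.9878394]
at [633.5 -19.9 191.1] phi 7.0 t 20.05 w 37.3 F [ 0.3  0.3 -1. ]
dp [[0.355, 0.029, 0.006], [0.59, 0.028, 0.005], [0.605, 0.028, 0.005]]
turn [[0.0, 0.0, -0.001], [0.0, 0.0, -0.001], [0.0, 0.0, -0.001]]
```

View pics/s16.png

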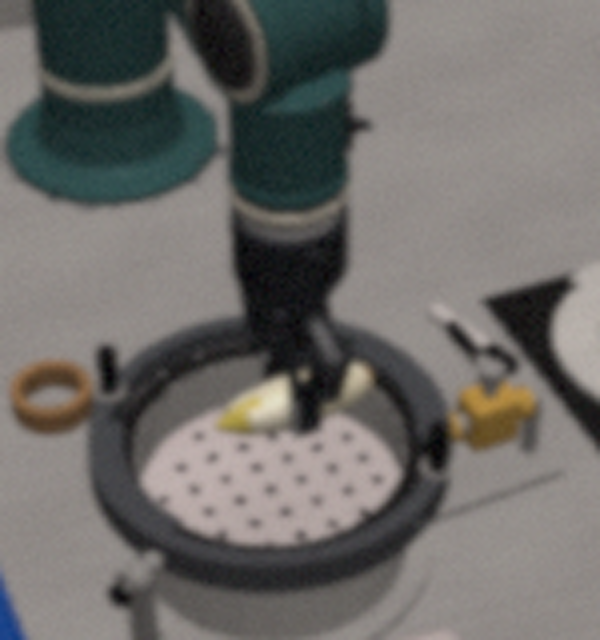

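>>> {"name": "servo_tool", "arguments": {"dp": [[0.1, 0.028, 0.006], [0.3, 0.028, 0.006], [0.45, 0.028, 0.005], [0.55, 0.028, 0.005], [0.59, 0.028, 0.005], [0.61, 0.028, 0.005], [0.61, 0.028, 0.005]], "turn": [[0, 0, 0], [0, 0, 0], [0, 0, 0], [0, 0, 0], [0, 0, 0], [0, 0, 0], [0, 0, 0]], "grip": [255, 255, 255, 255, 255, 255, 255]}}

```text
t: 20.75
tool_pos: [634.4, -14.1, 69.2]
orientation: [[0.001, -0.123, 0.992], [0.003, 0.992, 0.123], [-1.0, 0.003, 0.002]]
contact_force: [-0.0, -0.1, -0.7]
width: 37.1
```

>>> {"name": "servo_tool", "arguments": {"dp": [[0, 0, 0], [0, 0, 0], [0, 0, 0]], "turn": [[0, 0, 0], [0, 0, 0], [0, 0, 0]], "grip": [118, 118, 118]}}

```text
t: 21.05
tool_pos: [634.6, -14.1, 69.6]
orientation: [[0.002, -0.122, 0.992], [0.002, 0.992, 0.122], [-1.0, 0.002, 0.003]]
contact_force: [0.8, 0.6, -0.0]
width: 45.9
```

```bash
python3 - <<'E'
from h import *
s=grab_frame("scene");save(s,"s17",(240,100,390,260),4)
plan()
E
```

```text
at [634.5 -14.2  69.4] phi 7.0 t 21.1 w 45.8 F [ 0.5  0.3 -0.8]
dp []
turn []
```

View pics/s17.png

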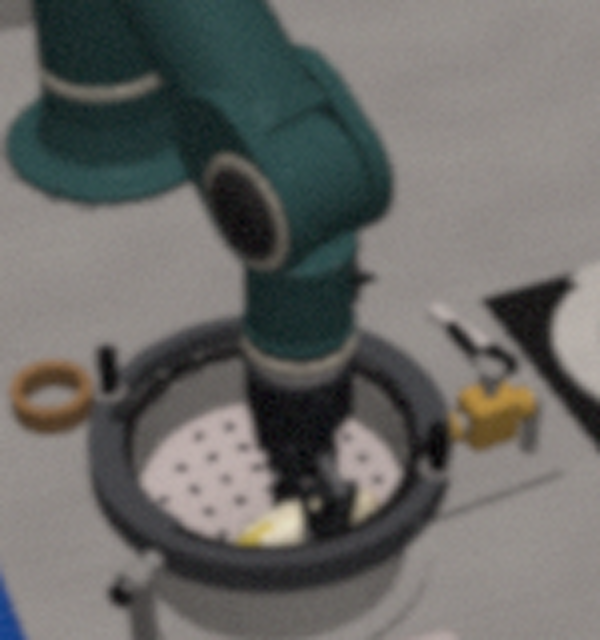

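>>> {"name": "servo_tool", "arguments": {"dp": [[-0.15, 0, 0], [-0.4, 0, 0], [-0.62, 0, 0], [-0.62, -0.2, -0.2], [-0.62, -0.4, -0.4], [-0.62, -0.65, -0.65], [-0.62, -0.75, -0.8], [-0.62, -0.75, -0.8]], "turn": [[0, 0, 0], [0, 0, 0], [0.02, 0, 0], [0.06, 0, 0], [0.1, 0, 0], [0.15, 0, 0], [0.2, 0, 0], [0.24, 0, 0]], "grip": [118, 118, 100, 75, 75, 75, 75, 75]}}

```text
t: 21.9
tool_pos: [489.8, -187.3, 192.3]
orientation: [[-0.001, 0.6, 0.8], [0.0, 0.8, -0.6], [-1.0, -0.001, -0.001]]
contact_force: [0.3, -1.4, 0.4]
width: 60.5
```

```bash
python3 - <<'E'
from h import *
t=grab_frame("top");s=grab_frame("scene");save(t,"t18",(250,155,510,315),3);save(s,"s18",(150,130,370,290),3.6)
for n in ("head1_mid","head2_mid","head3_mid"):
    for f in (t,s):
        print(n,[(atz(f,x["pixel"],23).round(),round(x["score"],2)) for x in spot_point(n,f)[:2]])
plan((442,-289,150,-82))
E
```

```text
head1_mid [(array([642., -21.,  23.]), 0.91), (array([511., 169.,  23.]), 0.17)]
head1_mid [(array([589.,  -2.,  23.]), 0.75)]
head2_mid [(array([ 446., -408.,   23.]), 0.86)]
head2_mid [(array([ 437., -399.,   23.]), 0.77)]
head3_mid []
head3_mid [(array([ 439., -284.,   23.]), 0.48)]
at [ 494.4 -181.4  192.1] phi -36.0 t 22.3 w 60.1 F [ 0.3 -0.1 -0.5]
dp [[0.209, -0.59, 0.104]]
turn [[0.256, -0.001, -0.001]]
```

View pics/t18.png

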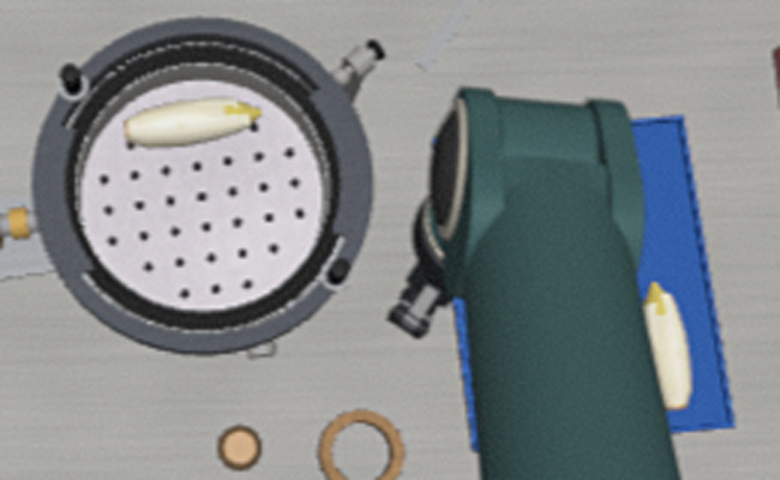

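View pics/s18.png

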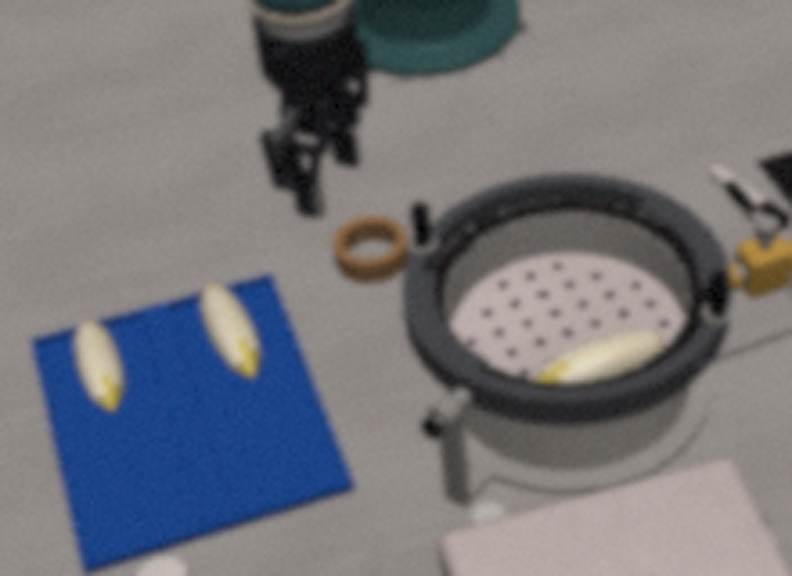

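>>> {"name": "servo_tool", "arguments": {"dp": [[0.1, -0.2, 0.05], [0.209, -0.4, 0.08], [0.209, -0.59, 0.104], [0.209, -0.59, 0.104], [0.209, -0.59, 0.104], [0.209, -0.59, 0.104]], "turn": [[0.256, 0, 0], [0.256, 0, 0], [0.256, 0, 0], [0.256, 0, 0], [0.256, 0, 0], [0.256, 0, 0]], "grip": [75, 75, 75, 75, 75, 75]}}

```text
t: 22.9
tool_pos: [441.3, -289.7, 149.7]
orientation: [[0.001, 0.991, 0.132], [0.003, 0.132, -0.991], [-1.0, 0.001, -0.003]]
contact_force: [-0.2, 1.0, -0.2]
width: 59.9
```

```bash
python3 - <<'E'
from h import *
plan((442,-289,40,-82),(442,-289,11,-82))
E
```

```text
at [ 441.3 -289.7  149.7] phi -82.4 t 22.9 w 59.9 F [-0.2  1.  -0.2]
dp [[0.548, 0.003, -0.002], [0.693, 0.003, -0.001]]
turn [[-0.002, -0.001, -0.0], [-0.002, -0.001, -0.0]]
```

>>> {"name": "servo_tool", "arguments": {"dp": [[0.25, 0.003, 0], [0.5, 0.003, 0], [0.65, 0.003, 0], [0.695, 0.003, 0], [0.695, 0.003, 0], [0.695, 0.003, 0], [0.695, 0.003, 0], [0.695, 0.003, 0]], "turn": [[0, 0, 0], [0, 0, 0], [0, 0, 0], [0, 0, 0], [0, 0, 0], [0, 0, 0], [0, 0, 0], [0, 0, 0]], "grip": [75, 75, 75, 75, 255, 255, 255, 255]}}

```text
t: 23.7
tool_pos: [442.3, -290.5, 12.5]
orientation: [[0.003, 0.991, 0.135], [0.001, 0.135, -0.991], [-1.0, 0.003, -0.001]]
contact_force: [0.6, 0.4, -0.5]
width: 37.0
```

>>> {"name": "servo_tool", "arguments": {"dp": [[0, 0, 0], [-0.2, 0, 0], [-0.45, 0, 0], [-0.7, 0, 0], [-0.9, 0, 0], [-0.9, 0, 0]], "turn": [[0, 0, 0], [0, 0, 0], [0, 0, 0], [0, 0, 0], [0, 0, 0], [0, 0, 0]], "grip": [255, 255, 255, 255, 255, 255]}}

```text
t: 24.3
tool_pos: [444.5, -292.3, 197.5]
orientation: [[0.011, 0.991, 0.135], [-0.005, 0.135, -0.991], [-1.0, 0.01, 0.006]]
contact_force: [0.2, -0.9, -0.9]
width: 37.3
```

```bash
python3 - <<'E'
from h import *
a=ch(-60,0)
plan((480,-150,195,-40),(a[0],a[1],195,7))
s=grab_frame("scene");save(s,"s19",(150,100,370,290),3)
E
```

```text
at [ 444.5 -292.3  197.5] phi -82.3 t 24.3 w 37.3 F [ 0.2 -0.9 -0.9]
dp [[0.011, 0.272, -0.681], [0.01, 0.527, -1.259]]
turn [[-0.235, 0.003, -0.002], [-0.496, 0.004, -0.001]]
TOO FAR
```

View pics/s19.png

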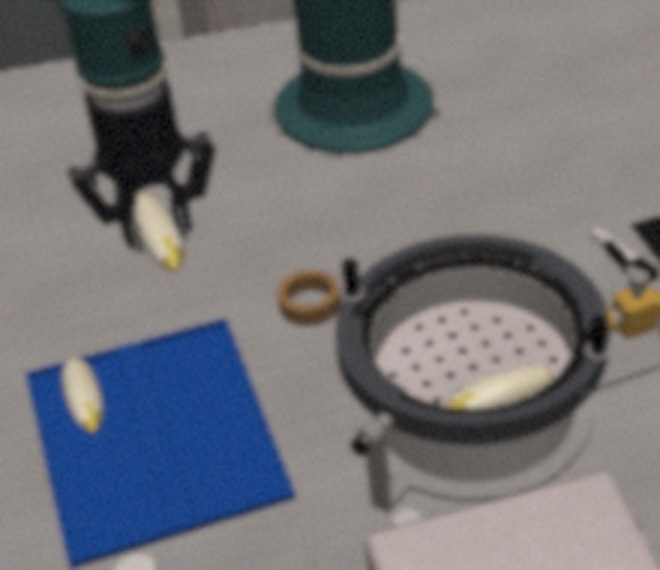

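>>> {"name": "servo_tool", "arguments": {"dp": [[0, 0.1, -0.2], [0, 0.2, -0.45], [0, 0.3, -0.7], [0, 0.42, -0.95], [0, 0.45, -1], [0, 0.45, -1], [0, 0.45, -1], [0, 0.45, -1]], "turn": [[-0.496, 0, 0], [-0.496, 0, 0], [-0.496, 0, 0], [-0.496, 0, 0], [-0.496, 0, 0], [-0.496, 0, 0], [-0.496, 0, 0], [-0.496, 0, 0]], "grip": [255, 255, 255, 255, 255, 255, 255, 255]}}

```text
t: 25.15
tool_pos: [502.3, -79.5, 190.0]
orientation: [[-0.002, 0.226, 0.974], [0.003, 0.974, -0.226], [-1.0, 0.003, -0.003]]
contact_force: [-0.4, -0.7, -1.4]
width: 37.3
```

```bash
python3 - <<'E'
from h import *
a=ch(-60,0);print(a)
plan((a[0],a[1],195,7),(a[0],a[1],130,7))
E
```

```text
[514.9472309 -28.6121606]
at [502.3 -79.5 190. ] phi -13.1 t 25.15 w 37.3 F [-0.4 -0.7 -1.4]
dp [[-0.024, 0.262, 0.004], [0.301, 0.261, 0.005]]
turn [[-0.112, -0.001, -0.001], [-0.112, -0.001, -0.001]]
```

>>> {"name": "servo_tool", "arguments": {"dp": [[-0.02, 0.15, 0], [-0.02, 0.262, 0.004], [-0.02, 0.262, 0.004], [0.1, 0.262, 0.004], [0.29, 0.262, 0.005], [0.29, 0.262, 0.005]], "turn": [[-0.112, 0, 0], [-0.112, 0, 0], [-0.112, 0, 0], [-0.112, 0, 0], [-0.112, 0, 0], [-0.112, 0, 0]], "grip": [255, 255, 255, 255, 255, 255]}}

```text
t: 25.75
tool_pos: [512.1, -29.3, 128.7]
orientation: [[-0.01, -0.116, 0.993], [0.004, 0.993, 0.116], [-1.0, 0.005, -0.01]]
contact_force: [0.0, -0.3, -0.4]
width: 37.1
```

```bash
python3 - <<'E'
from h import *
a=ch(-60,0);print(a)
s=grab_frame("scene");save(s,"s20",(240,100,390,260),4)
plan((a[0],a[1],110,7),(a[0],a[1],69,7))
E
```

```text
[514.9472309 -28.6121606]
at [514.  -29.  131.1] phi 6.7 t 25.8 w 37.2 F [ 0.9  0.  -0.1]
dp [[0.105, 0.001, 0.006], [0.31, -0.0, 0.007]]
turn [[-0.002, -0.002, -0.001], [-0.002, -0.002, -0.001]]
```

View pics/s20.png

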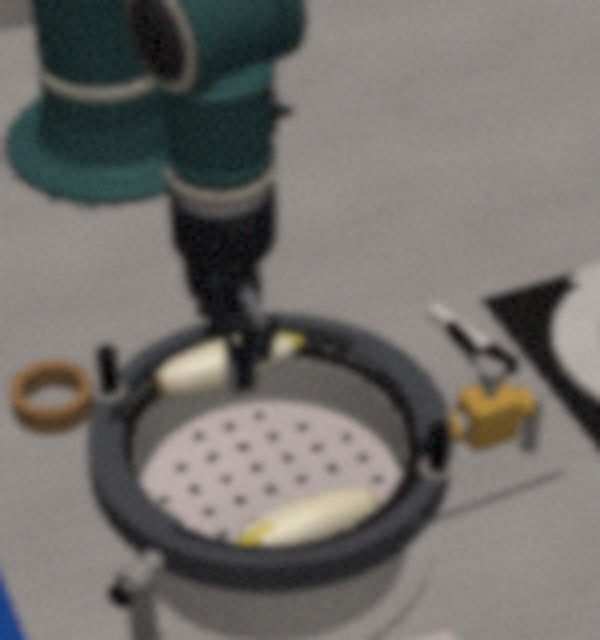

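>>> {"name": "servo_tool", "arguments": {"dp": [[0.06, 0, 0.006], [0.14, 0, 0.007], [0.22, 0, 0.007], [0.28, 0, 0.007], [0.31, 0, 0.007], [0.31, 0, 0.007]], "turn": [[0, 0, 0], [0, 0, 0], [0, 0, 0], [0, 0, 0], [0, 0, 0], [0, 0, 0]], "grip": [255, 255, 255, 255, 255, 255]}}

```text
t: 26.4
tool_pos: [517.7, -28.7, 71.0]
orientation: [[-0.001, -0.116, 0.993], [0.003, 0.993, 0.116], [-1.0, 0.003, -0.0]]
contact_force: [0.0, 0.2, -0.6]
width: 36.9
```

>>> {"name": "servo_tool", "arguments": {"dp": [[0, 0, 0], [0, 0, 0], [0, 0, 0], [0, 0, 0]], "turn": [[0, 0, 0], [0, 0, 0], [0, 0, 0], [0, 0, 0]], "grip": [255, 118, 118, 118]}}

```text
t: 26.8
tool_pos: [518.5, -28.9, 72.2]
orientation: [[0.002, -0.116, 0.993], [0.002, 0.993, 0.116], [-1.0, 0.002, 0.002]]
contact_force: [0.4, 0.8, 0.6]
width: 45.5
```

>>> {"name": "servo_tool", "arguments": {"dp": [[-0.15, 0, 0], [-0.4, 0, 0], [-0.62, 0, 0], [-0.62, -0.2, 0], [-0.62, -0.45, 0], [-0.62, -0.7, 0], [-0.62, -1, 0], [-0.62, -1, 0]], "turn": [[0, 0, 0], [0, 0, 0], [0.02, 0, 0], [0.06, 0, 0], [0.1, 0, 0], [0.15, 0, 0], [0.2, 0, 0], [0.24, 0, 0]], "grip": [118, 118, 100, 75, 75, 75, 75, 75]}}

```text
t: 27.6
tool_pos: [540.3, -235.8, 195.2]
orientation: [[0.001, 0.608, 0.794], [-0.001, 0.794, -0.608], [-1.0, -0.0, 0.001]]
contact_force: [-0.1, -0.3, -0.5]
width: 60.4
```

```bash
python3 - <<'E'
from h import *
t=grab_frame("top");s=grab_frame("scene");save(t,"t21",(250,155,510,315),3);save(s,"s21",(150,130,370,290),3.6)
for n in ("head1_mid","head2_mid","head3_mid"):
    for f in (t,s):
        print(n,[(atz(f,x["pixel"],22).round(),atz(f,x["pixel"],79).round(),round(x["score"],2)) for x in spot_point(n,f)[:2]])
plan((445,-406,190,-84),(445,-406,100,-84))
E
```

```text
head1_mid [(array([650., -22.,  22.]), array([635., -21.,  79.]), 0.79)]
head1_mid [(array([586.,  -4.,  22.]), array([637., -21.,  79.]), 0.87), (array([536., -10.,  22.]), array([590., -27.,  79.]), 0.62)]
head2_mid [(array([ 358., -139.,   22.]), array([ 356., -133.,   79.]), 0.53)]
head2_mid [(array([ 453., -398.,   22.]), array([ 511., -393.,   79.]), 0.7)]
head3_mid [(array([579., 365.,  22.]), array([568., 349.,  79.]), 0.52), (array([647.,  -6.,  22.]), array([633.,  -6.,  79.]), 0.43)]
head3_mid [(array([469., -11.,  22.]), array([527., -27.,  79.]), 0.6)]
at [ 541.4 -226.   195.4] phi -36.3 t 28.0 w 60.5 F [-0.1  0.4 -0.1]
dp [[0.024, -1.011, 0.144], [0.474, -1.012, 0.145]]
turn [[0.265, -0.001, -0.001], [0.265, -0.001, -0.001]]
TOO FAR
```

View pics/t21.png

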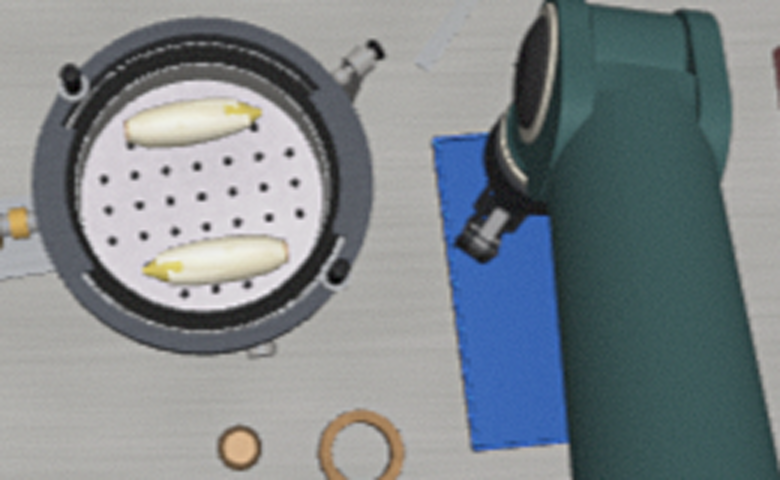

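View pics/s21.png

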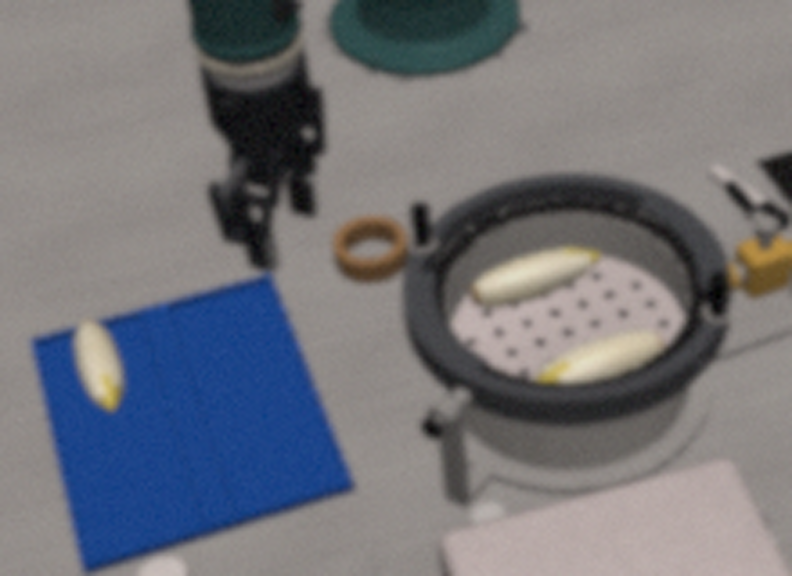

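```bash
python3 - <<'E'
from h import *
t=grab_frame("top")
P=lambda x,y:(250+x/3,155+y/3)
for n,p in [("h1a",(124,130)),("h1b",(262,112)),("h1up",(190,99)),("h1lo",(194,147)),("h3a",(144,268)),("h3b",(288,249)),("h3up",(215,237)),("h3lo",(220,285))]:
    q=atz(t,P(*p),79)[:2]; a=np.radians(YAW);d=q-C;print(n,q.round(1),"ch",round(d[0]*np.cos(a)+d[1]*np.sin(a),1),round(-d[0]*np.sin(a)+d[1]*np.cos(a),1))
# floor circle check
for n,p in [("L",(79,190)),("R",(325,205)),("T",(205,80)),("B",(200,312))]: print(n,atz(t,P(*p),60).round(1))
E
```

```text
h1a [627.9  41.7] ch 60.7 56.1
h1b [640.5 -72.4] ch 59.2 -58.8
h1up [653.  -13.3] ch 78.9 -1.6
h1lo [612.1 -15.5] ch 38.1 1.1
h3a [512.8  27.4] ch -55.3 55.9
h3b [525.5 -89.4] ch -57.0 -61.6
h3up [536.7 -30.6] ch -38.6 -4.6
h3lo [497.5 -33.5] ch -78.0 -2.7
L [582.3  80.5  60. ]
R [ 564.7 -122.8   60. ]
T [674.4 -26.6  60. ]
B [478.4 -17.1  60. ]
```

>>> {"name": "servo_tool", "arguments": {"dp": [[0, -0.2, 0.03], [0, -0.45, 0.07], [0, -0.7, 0.1], [0, -0.9, 0.14], [0.1, -0.98, 0.144], [0.3, -0.98, 0.145], [0.3, -0.98, 0.145], [0.3, -0.98, 0.145]], "turn": [[0.265, 0, 0], [0.265, 0, 0], [0.265, 0, 0], [0.265, 0, 0], [0.265, 0, 0], [0.265, 0, 0], [0.265, 0, 0], [0.265, 0, 0]], "grip": [75, 75, 75, 75, 75, 75, 75, 75]}}

```text
t: 28.85
tool_pos: [448.4, -401.1, 134.7]
orientation: [[-0.0, 0.995, 0.105], [0.004, 0.105, -0.994], [-1.0, 0.0, -0.004]]
contact_force: [0.6, -1.3, 0.7]
width: 60.3
```

```bash
python3 - <<'E'
from h import *
t=grab_frame("top")
save(t,"t22",(380,175,520,315),4)
plan((445,-406,40,-84),(445,-406,10,-84))
E
```

```text
at [ 449.3 -401.7  135.9] phi -84.0 t 28.9 w 60.3 F [-0.8 -0.4  0.3]
dp [[0.48, -0.025, 0.02], [0.63, -0.025, 0.02]]
turn [[-0.0, -0.001, -0.001], [-0.0, -0.001, -0.001]]
```

View pics/t22.png

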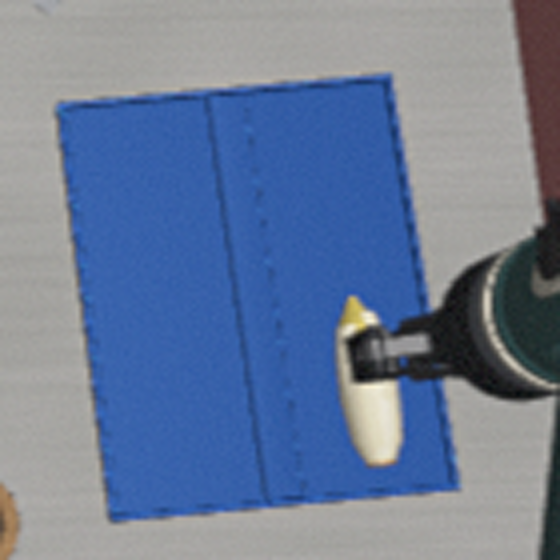

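>>> {"name": "servo_tool", "arguments": {"dp": [[0.2, -0.025, 0.02], [0.45, -0.025, 0.02], [0.6, -0.025, 0.02], [0.63, -0.025, 0.02], [0.63, -0.025, 0.02], [0.63, -0.025, 0.02], [0.63, -0.025, 0.02], [0.63, -0.025, 0.02]], "turn": [[0, 0, 0], [0, 0, 0], [0, 0, 0], [0, 0, 0], [0, 0, 0], [0, 0, 0], [0, 0, 0], [0, 0, 0]], "grip": [75, 75, 75, 75, 255, 255, 255, 255]}}

```text
t: 29.7
tool_pos: [445.0, -407.7, 11.2]
orientation: [[0.004, 0.995, 0.101], [-0.0, 0.101, -0.995], [-1.0, 0.004, 0.001]]
contact_force: [-0.3, -0.4, 7.2]
width: 35.0
```

>>> {"name": "servo_tool", "arguments": {"dp": [[0, 0, 0], [-0.2, 0, 0], [-0.45, 0, 0], [-0.7, 0, 0], [-0.9, 0, 0], [-0.9, 0, 0]], "turn": [[0, 0, 0], [0, 0, 0], [0, 0, 0], [0, 0, 0], [0, 0, 0], [0, 0, 0]], "grip": [255, 255, 255, 255, 255, 255]}}

```text
t: 30.3
tool_pos: [446.4, -409.6, 196.5]
orientation: [[0.011, 0.995, 0.1], [-0.007, 0.1, -0.995], [-1.0, 0.01, 0.008]]
contact_force: [0.8, -0.9, -0.3]
width: 35.4
```

```bash
python3 - <<'E'
from h import *
a=ch(0.5,0);print(a)
plan((500,-210,195,-40),(a[0],a[1],195,7))
E
```

```text
[574.99627308 -21.23906533]
at [ 446.4 -409.6  196.5] phi -84.2 t 30.3 w 35.4 F [ 0.8 -0.9 -0.3]
dp [[0.004, 0.367, -0.966], [0.001, 0.834, -1.867]]
turn [[-0.246, 0.004, -0.002], [-0.507, 0.004, -0.001]]
TOO FAR
```

>>> {"name": "servo_tool", "arguments": {"dp": [[0, 0.08, -0.2], [0, 0.17, -0.45], [0, 0.26, -0.7], [0, 0.4, -0.95], [0, 0.42, -0.97], [0, 0.42, -0.97]], "turn": [[-0.03, 0, 0], [-0.07, 0, 0], [-0.11, 0, 0], [-0.15, 0, 0], [-0.2, 0, 0], [-0.25, 0, 0]], "grip": [255, 255, 255, 255, 255, 255]}}

```text
t: 30.9
tool_pos: [508.7, -200.9, 189.4]
orientation: [[0.002, 0.633, 0.774], [0.004, 0.774, -0.633], [-1.0, 0.004, -0.001]]
contact_force: [-0.2, -1.1, -0.3]
width: 35.3
```

```bash
python3 - <<'E'
from h import *
a=ch(0.5,0)
plan((a[0],a[1],195,7))
E
```

```text
at [ 508.7 -200.9  189.4] phi -39.3 t 30.9 w 35.3 F [-0.2 -1.1 -0.3]
dp [[-0.024, 0.905, -0.312]]
turn [[-0.257, 0.0, -0.001]]
```

>>> {"name": "servo_tool", "arguments": {"dp": [[-0.02, 0.2, -0.07], [-0.02, 0.45, -0.16], [-0.02, 0.7, -0.24], [-0.02, 0.85, -0.3], [-0.02, 0.905, -0.312], [-0.02, 0.905, -0.312], [-0.02, 0.905, -0.312], [-0.02, 0.905, -0.312]], "turn": [[-0.257, 0, 0], [-0.257, 0, 0], [-0.257, 0, 0], [-0.257, 0, 0], [-0.257, 0, 0], [-0.257, 0, 0], [-0.257, 0, 0], [-0.257, 0, 0]], "grip": [255, 255, 255, 255, 255, 255, 255, 255]}}

```text
t: 31.7
tool_pos: [575.6, -27.4, 193.4]
orientation: [[0.0, -0.106, 0.994], [0.002, 0.994, 0.106], [-1.0, 0.002, 0.0]]
contact_force: [0.3, -0.0, -0.3]
width: 35.1
```

```bash
python3 - <<'E'
from h import *
a=ch(0.5,-1)
s=grab_frame("scene");save(s,"s23",(240,100,390,260),4)
plan((a[0],a[1],110,7),(a[0],a[1],68.5,7))
E
```

```text
at [575.7 -27.6 193.5] phi 6.1 t 31.75 w 35.2 F [ 0.   0.7 -0.5]
dp [[0.418, 0.026, -0.0], [0.625, 0.026, -0.0]]
turn [[-0.005, 0.0, -0.001], [-0.005, 0.0, -0.001]]
```

View pics/s23.png

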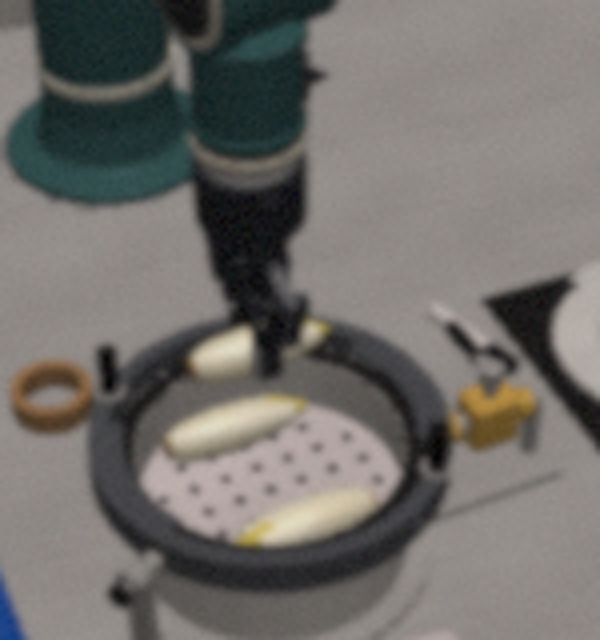

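>>> {"name": "servo_tool", "arguments": {"dp": [[0.1, 0.026, 0], [0.25, 0.026, 0], [0.37, 0.026, 0], [0.37, 0.026, 0], [0.37, 0.026, 0]], "turn": [[-0.005, 0, 0], [-0.005, 0, 0], [-0.005, 0, 0], [-0.005, 0, 0], [-0.005, 0, 0]], "grip": [255, 255, 255, 255, 255]}}

```text
t: 32.25
tool_pos: [575.6, -21.7, 120.1]
orientation: [[0.001, -0.123, 0.992], [0.003, 0.992, 0.123], [-1.0, 0.002, 0.001]]
contact_force: [0.1, -0.4, 0.4]
width: 34.9
```

```bash
python3 - <<'E'
from h import *
a=ch(0.5,-1)
plan((a[0],a[1],68.5,7))
E
```

```text
at [575.6 -21.7 120.1] phi 7.1 t 32.25 w 34.9 F [ 0.1 -0.4  0.4]
dp [[0.258, -0.003, -0.003]]
turn [[0.0, 0.0, -0.001]]
```

>>> {"name": "servo_tool", "arguments": {"dp": [[0.06, -0.003, -0.003], [0.12, -0.003, -0.003], [0.18, -0.003, -0.003], [0.23, -0.003, -0.003], [0.258, -0.003, -0.003], [0.258, -0.003, -0.003], [0.258, -0.003, -0.003]], "turn": [[0, 0, 0], [0, 0, 0], [0, 0, 0], [0, 0, 0], [0, 0, 0], [0, 0, 0], [0, 0, 0]], "grip": [255, 255, 255, 255, 255, 255, 255]}}

```text
t: 32.95
tool_pos: [575.1, -21.9, 68.0]
orientation: [[0.001, -0.124, 0.992], [0.003, 0.992, 0.124], [-1.0, 0.003, 0.001]]
contact_force: [0.5, 0.1, -1.2]
width: 35.2
```

>>> {"name": "servo_tool", "arguments": {"dp": [[0, 0, 0], [0, 0, 0], [0, 0, 0]], "turn": [[0, 0, 0], [0, 0, 0], [0, 0, 0]], "grip": [130, 130, 130]}}

```text
t: 33.25
tool_pos: [575.2, -22.0, 68.3]
orientation: [[0.001, -0.124, 0.992], [0.003, 0.992, 0.124], [-1.0, 0.002, 0.001]]
contact_force: [0.5, 0.3, -0.6]
width: 42.0
```

```bash
python3 - <<'E'
from h import *
plan()
E
```

```text
at [575.2 -22.   68.3] phi 7.1 t 33.25 w 42.0 F [ 0.5  0.3 -0.6]
dp []
turn []
```

>>> {"name": "servo_tool", "arguments": {"dp": [[-0.1, 0, 0], [-0.3, 0, 0], [-0.55, 0, 0], [-0.65, 0.2, 0], [-0.65, 0.45, -0.05], [-0.65, 0.7, -0.1], [-0.65, 0.95, -0.2], [-0.65, 1, -0.2]], "turn": [[0, 0, 0], [0, 0, 0], [0, 0, 0], [-0.04, 0, 0], [-0.08, 0, 0], [-0.13, 0, 0], [-0.17, 0, 0], [-0.22, 0, 0]], "grip": [130, 130, 130, 60, 60, 60, 60, 60]}}

```text
t: 34.05
tool_pos: [507.2, 176.7, 199.6]
orientation: [[0.001, -0.733, 0.681], [0.004, 0.681, 0.733], [-1.0, 0.002, 0.004]]
contact_force: [0.7, 0.0, -1.0]
width: 64.8
```

```bash
python3 - <<'E'
from h import *
t=grab_frame("top");s=grab_frame("scene");save(t,"t24",(250,155,400,285),4);save(s,"s24",(250,160,400,290),4)
P=lambda f,n,z:print(n,[(atz(f,x["pixel"],z).round(1),round(x["score"],2)) for x in spot_point(n,f)[:2]])
for n in ("head1_mid","head2_mid","head3_mid"): P(t,n,79);P(s,n,79)
P(t,"lid_knob",38);P(s,"lid_knob",38);P(t,"lid_lug",24);P(s,"lid_lug",24)
plan((470,378,180,97))
E
```

```text
head1_mid [(array([628.9, -16.5,  79. ]), 0.8)]
head1_mid [(array([651.9, -26. ,  79. ]), 0.76), (array([ 575.2, -344.1,   79. ]), 0.35)]
head2_mid [(array([571.8, -18.7,  79. ]), 0.66)]
head2_mid [(array([577. , -15.1,  79. ]), 0.66), (array([ 457.1, -161.6,   79. ]), 0.5)]
head3_mid [(array([520.1, -24.9,  79. ]), 0.8), (array([ 498. , -323.4,   79. ]), 0.28)]
head3_mid [(array([515.5, -28.9,  79. ]), 0.69), (array([475.5, 163.8,  79. ]), 0.19)]
lid_knob [(array([470.7, 380.7,  38. ]), 0.93)]
lid_knob [(array([465.6, 379.1,  38. ]), 0.72), (array([ 533.6, -344.4,   38. ]), 0.72)]
lid_lug [(array([576.9, 368.9,  24. ]), 0.56), (array([473.1, 386.4,  24. ]), 0.16)]
lid_lug [(array([579.6, 373.3,  24. ]), 0.79)]
at [510.7 170.5 198.6] phi 46.2 t 34.65 w 65.1 F [-0.1  0.4  0.4]
dp [[0.095, 0.865, 0.608]]
turn [[-0.282, 0.001, -0.0]]
```

View pics/t24.png

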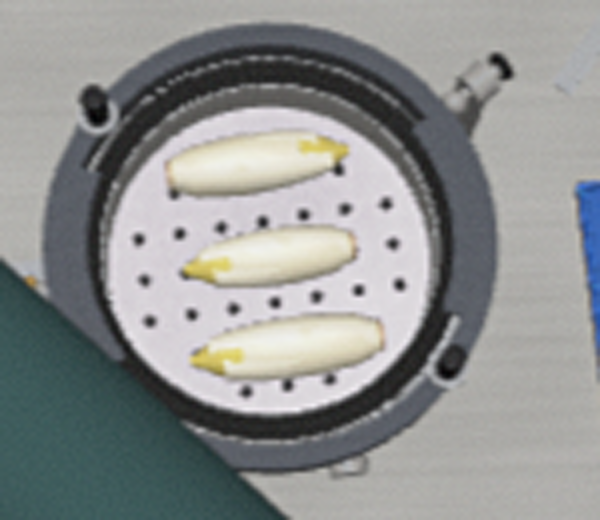

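View pics/s24.png

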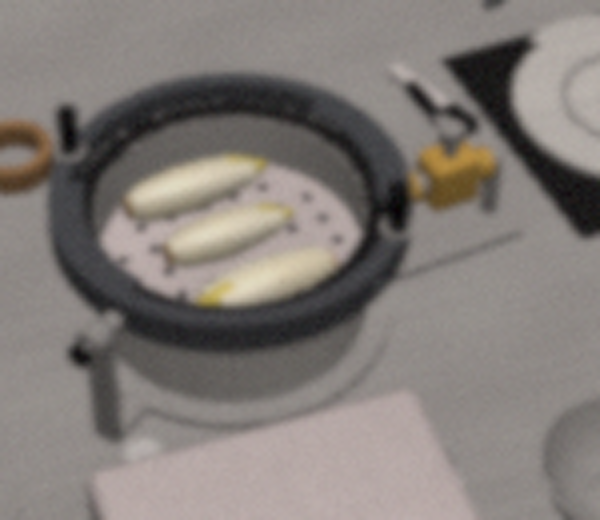

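>>> {"name": "servo_tool", "arguments": {"dp": [[0.02, 0.2, 0.14], [0.05, 0.4, 0.28], [0.09, 0.6, 0.42], [0.095, 0.8, 0.56], [0.095, 0.865, 0.608], [0.095, 0.865, 0.608], [0.095, 0.865, 0.608]], "turn": [[-0.282, 0, 0], [-0.282, 0, 0], [-0.282, 0, 0], [-0.282, 0, 0], [-0.282, 0, 0], [-0.282, 0, 0], [-0.282, 0, 0]], "grip": [60, 60, 60, 60, 60, 60, 60]}}

```text
t: 35.35
tool_pos: [469.0, 379.2, 179.6]
orientation: [[-0.001, -0.992, -0.124], [0.003, -0.124, 0.992], [-1.0, 0.0, 0.003]]
contact_force: [0.4, 0.3, 0.4]
width: 65.2
```

```bash
python3 - <<'E'
from h import *
t=grab_frame("top");s=grab_frame("scene");save(t,"t25",(90,190,310,330),3.6);save(s,"s25",(350,130,470,230),6)
P=lambda f,n,z:print(n,[(atz(f,x["pixel"],z).round(1),round(x["score"],2)) for x in spot_point(n,f)[:2]])
P(t,"lid_knob",38);P(s,"lid_knob",38);P(t,"lid_lug",16);P(s,"lid_lug",16)
plan((469.5,378.5,80,97),(469.5,378.5,22,97))
E
```

```text
lid_knob [(array([ 517.5, -127.7,   38. ]), 0.33)]
lid_knob [(array([471. , 365.4,  38. ]), 0.65)]
lid_lug [(array([578.6, 364. ,  16. ]), 0.67)]
lid_lug [(array([569.1, 384.1,  16. ]), 0.78), (array([437.4, 384.8,  16. ]), 0.17)]
at [469.9 377.9 180.3] phi 96.9 t 35.65 w 65.7 F [-0.9  0.4 -0.7]
dp [[0.501, 0.003, 0.002], [0.791, 0.003, 0.002]]
turn [[-0.0, 0.001, 0.001], [-0.0, 0.001, 0.001]]
```

View pics/s25.png

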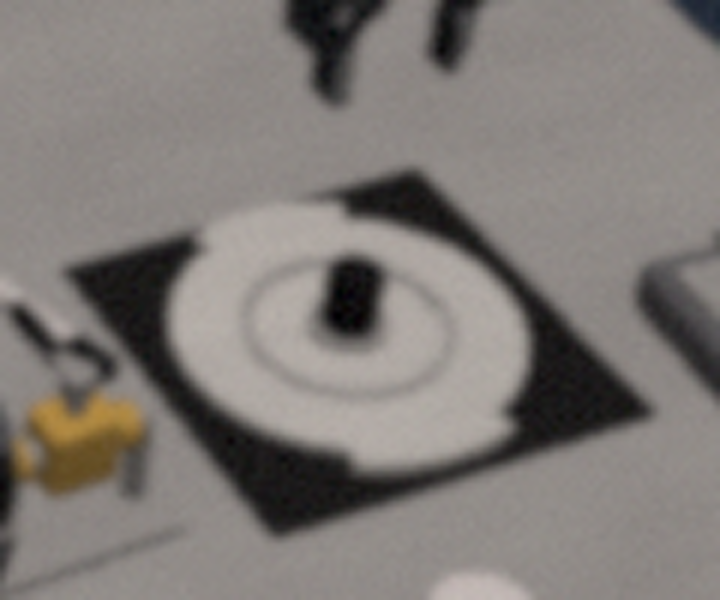

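View pics/t25.png

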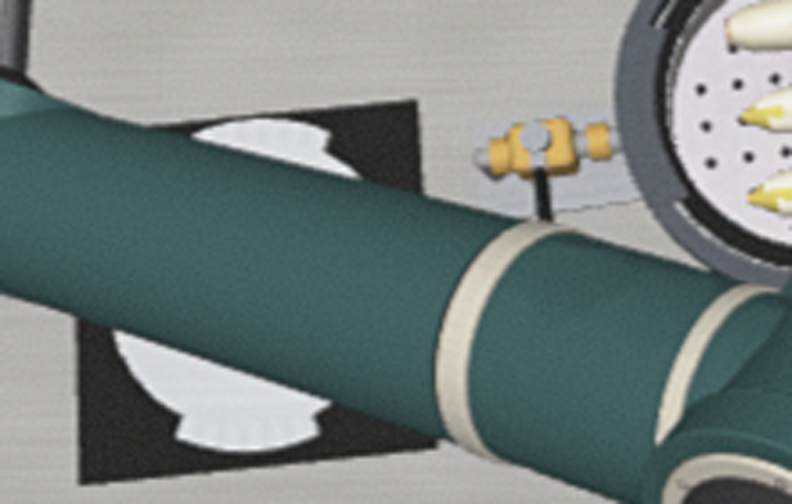

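```bash
python3 - <<'E'
from h import *
s=grab_frame("scene");t=grab_frame("top")
P=lambda x,y:atz(s,(350+x/6,130+y/6),16)[:2]
a=(P(350,462)+P(518,420))/2;b=(P(200,242)+P(348,210))/2
print(a,b,np.degrees(np.arctan2(*(a-b)[::-1])),(a+b)/2, P(355,325))
Q=lambda x,y:atz(t,(90+x/3.6,190+y/3.6),16)[:2]
c=(Q(176,435)+Q(320,432))/2;d=(Q(193,135)+Q(330,128))/2
print(c,d,np.degrees(np.arctan2(*(d-c)[::-1])),(c+d)/2)
E
```

```text
[576.03266641 376.37787962] [375.99160437 376.92249223] -0.15598760867789557 [476.01213539 376.65018593] [473.89517505 380.28978893]
[365.65856123 376.3876809 ] [577.19382572 375.39525514] -0.26880336224427964 [471.42619347 375.89146802]
```

>>> {"name": "servo_tool", "arguments": {"dp": [[0.2, 0.003, 0.002], [0.45, 0.003, 0.002], [0.65, 0.003, 0.002], [0.76, 0.003, 0.002], [0.79, 0.003, 0.002], [0.79, 0.003, 0.002], [0.79, 0.003, 0.002], [0.79, 0.003, 0.002]], "turn": [[0, 0, 0], [0, 0, 0], [0, 0, 0], [0, 0, 0], [0, 0, 0], [0, 0, 0], [0, 0, 0], [0, 0, 0]], "grip": [60, 60, 60, 60, 60, 255, 255, 255], "force": 80}}

```text
t: 36.55
tool_pos: [469.7, 379.9, 24.1]
orientation: [[0.003, -0.992, -0.123], [0.003, -0.123, 0.992], [-1.0, -0.003, 0.003]]
contact_force: [-0.5, -1.4, 3.9]
width: 32.1
```

>>> {"name": "servo_tool", "arguments": {"dp": [[0, 0, 0], [0, 0, 0], [0, 0, 0]], "turn": [[0, 0, 0], [0, 0, 0], [0, 0, 0]], "grip": [255, 255, 255]}}

```text
t: 36.85
tool_pos: [469.7, 379.9, 24.1]
orientation: [[0.003, -0.992, -0.123], [0.003, -0.123, 0.992], [-1.0, -0.004, 0.003]]
contact_force: [-0.4, -2.4, 6.8]
width: 32.2
```

```bash
python3 - <<'E'
from h import *
plan((470,378,215,97))
E
```

```text
at [469.7 379.9  24.1] phi 97.0 t 36.85 w 32.2 F [-0.4 -2.4  6.8]
dp [[-0.954, -0.004, -0.007]]
turn [[0.0, 0.001, 0.001]]
```

>>> {"name": "servo_tool", "arguments": {"dp": [[-0.1, 0, 0], [-0.3, 0, 0], [-0.5, 0, 0], [-0.75, 0, 0], [-0.95, 0, 0], [-0.98, 0, 0], [-0.98, 0, 0]], "turn": [[0, 0, 0], [0, 0, 0], [0, 0, 0], [0, 0, 0], [0, 0, 0], [0, 0, 0], [0, 0, 0]], "grip": [255, 255, 255, 255, 255, 255, 255]}}

```text
t: 37.55
tool_pos: [469.0, 378.8, 219.6]
orientation: [[0.003, -0.992, -0.123], [0.003, -0.123, 0.992], [-1.0, -0.004, 0.003]]
contact_force: [0.5, 0.2, -5.3]
width: 32.4
```

```bash
python3 - <<'E'
from h import *
s=grab_frame("scene");save(s,"s26",(340,50,480,230),3.3)
plan((C[0],C[1],220,104))
E
```

```text
at [468.5 377.9 217.6] phi 97.1 t 37.6 w 32.4 F [ 0.3 -0.6 -6. ]
dp [[-0.014, -0.281, -2.046]]
turn [[-0.039, 0.0, 0.0]]
TOO FAR
```

View pics/s26.png

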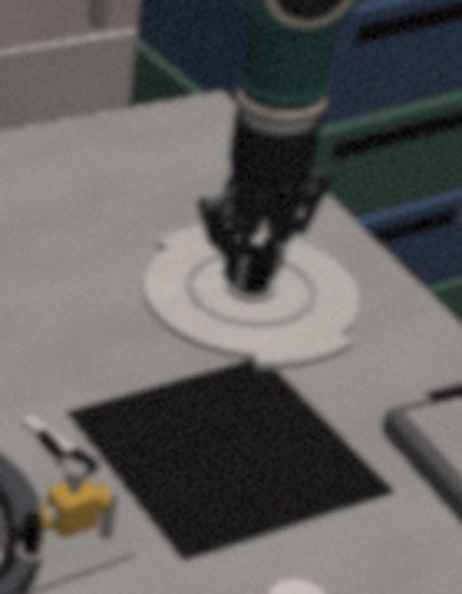

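>>> {"name": "servo_tool", "arguments": {"dp": [[0, -0.03, -0.2], [0, -0.06, -0.45], [0, -0.09, -0.7], [0, -0.13, -0.95], [0, -0.14, -1], [0, -0.14, -1]], "turn": [[0, 0, 0], [-0.01, 0, 0], [-0.02, 0, 0], [-0.03, 0, 0], [-0.039, 0, 0], [-0.039, 0, 0]], "grip": [255, 255, 255, 255, 255, 255]}}

```text
t: 38.2
tool_pos: [521.2, 179.2, 214.7]
orientation: [[-0.004, -0.971, -0.238], [0.0, -0.238, 0.971], [-1.0, 0.004, 0.001]]
contact_force: [0.2, -0.2, -5.6]
width: 32.4
```

```bash
python3 - <<'E'
from h import *
plan((C[0],C[1],220,104))
E
```

```text
at [521.2 179.2 214.7] phi 103.7 t 38.2 w 32.4 F [ 0.2 -0.2 -5.6]
dp [[-0.028, -0.02, -1.037]]
turn [[-0.001, 0.0, -0.001]]
TOO FAR
```

>>> {"name": "servo_tool", "arguments": {"dp": [[-0.03, 0, -0.2], [-0.03, -0.01, -0.45], [-0.03, -0.01, -0.7], [-0.03, -0.02, -0.9], [-0.03, -0.02, -1], [-0.03, -0.02, -1], [-0.03, -0.02, -1]], "turn": [[0, 0, 0], [0, 0, 0], [0, 0, 0], [0, 0, 0], [0, 0, 0], [0, 0, 0], [0, 0, 0]], "grip": [255, 255, 255, 255, 255, 255, 255]}}

```text
t: 38.9
tool_pos: [572.7, -7.9, 221.9]
orientation: [[-0.002, -0.97, -0.244], [0.004, -0.244, 0.97], [-1.0, 0.001, 0.005]]
contact_force: [0.1, 0.4, -4.9]
width: 32.6
```

```bash
python3 - <<'E'
from h import *
s=grab_frame("scene");save(s,"s27",(240,100,390,260),4);t=grab_frame("top");save(t,"t27",(240,140,400,290),4)
plan((C[0],C[1],160,104),(C[0],C[1],130,104),(C[0],C[1],123,104))
E
```

```text
at [572.8  -6.8 222.7] phi 104.3 t 39.0 w 32.0 F [ 0.1  0.6 -4.3]
dp [[0.313, 0.01, -0.074], [0.463, 0.01, -0.074], [0.498, 0.01, -0.074]]
turn [[0.002, 0.001, 0.0], [0.002, 0.001, 0.0], [0.002, 0.001, 0.0]]
```

View pics/s27.png

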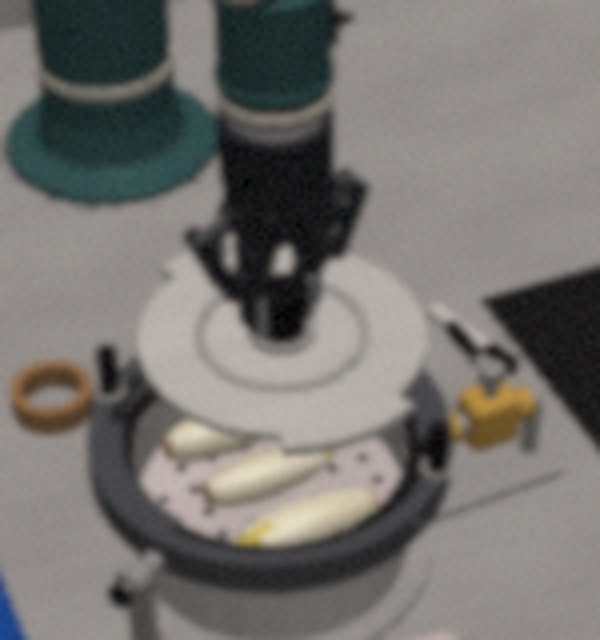

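View pics/t27.png

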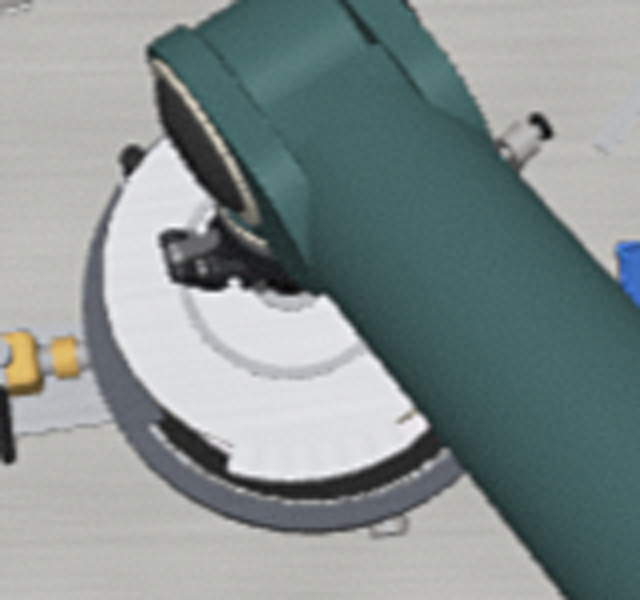

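>>> {"name": "servo_tool", "arguments": {"dp": [[0, 0.01, -0.074], [0.15, 0.01, -0.074], [0.29, 0.01, -0.074], [0.29, 0.01, -0.074], [0.29, 0.01, -0.074]], "turn": [[0, 0, 0], [0, 0, 0], [0, 0, 0], [0, 0, 0], [0, 0, 0]], "grip": [255, 255, 255, 255, 255]}}

```text
t: 39.5
tool_pos: [575.5, -23.4, 165.5]
orientation: [[0.0, -0.97, -0.244], [0.003, -0.244, 0.97], [-1.0, -0.001, 0.003]]
contact_force: [0.5, -0.0, -3.8]
width: 32.2
```

```bash
python3 - <<'E'
from h import *
s=grab_frame("scene");save(s,"s28",(240,100,390,260),4)
plan((C[0],C[1],130,104),(C[0],C[1],123,104))
E
```

```text
at [576.2 -23.3 166.5] phi 104.1 t 39.55 w 32.1 F [ 0.8  0.6 -3.5]
dp [[0.182, 0.006, 0.011], [0.217, 0.007, 0.011]]
turn [[0.001, 0.001, 0.001], [0.001, 0.001, 0.001]]
```

View pics/s28.png

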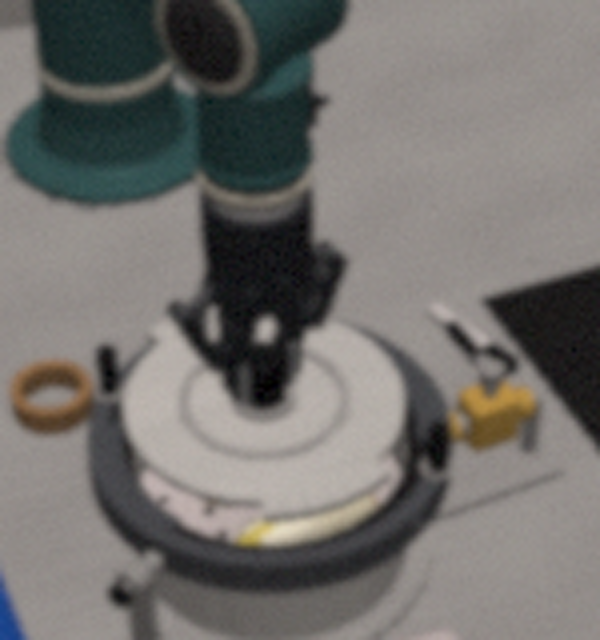

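>>> {"name": "servo_tool", "arguments": {"dp": [[0.04, 0.006, 0.011], [0.09, 0.006, 0.011], [0.13, 0.006, 0.011], [0.165, 0.006, 0.011], [0.165, 0.006, 0.011], [0.165, 0.006, 0.011]], "turn": [[0, 0, 0], [0, 0, 0], [0, 0, 0], [0, 0, 0], [0, 0, 0], [0, 0, 0]], "grip": [255, 255, 255, 255, 255, 255]}}

```text
t: 40.15
tool_pos: [573.7, -21.9, 132.0]
orientation: [[0.0, -0.97, -0.244], [0.003, -0.244, 0.97], [-1.0, -0.001, 0.003]]
contact_force: [0.3, -0.6, -4.3]
width: 32.0
```

```bash
python3 - <<'E'
from h import *
s=grab_frame("scene");save(s,"s29",(240,140,390,280),5)
plan((C[0],C[1],127,104),(C[0],C[1],122.5,104))
E
```

```text
at [573.9 -21.9 132.3] phi 104.1 t 40.2 w 32.2 F [ 0.   0.5 -4.2]
dp [[0.027, -0.003, 0.002], [0.049, -0.003, 0.002]]
turn [[0.0, 0.001, 0.001], [0.0, 0.001, 0.001]]
```

View pics/s29.png

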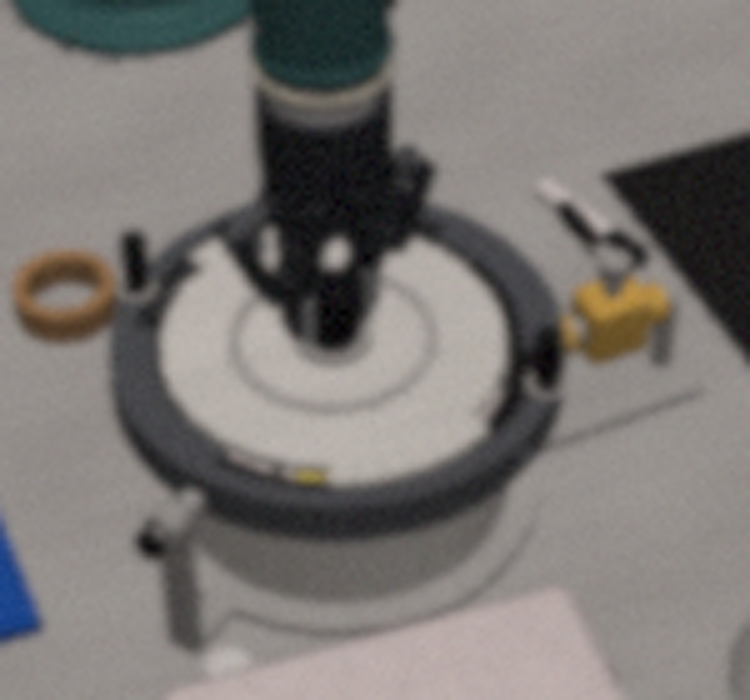

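Lid hovers about 9 mm above its seat, between the tabs. Lowering it slowly.

>>> {"name": "servo_tool", "arguments": {"dp": [[0.015, -0.002, 0.002], [0.03, -0.002, 0.002], [0.042, -0.002, 0.002], [0.05, -0.002, 0.002], [0.05, -0.002, 0.002]], "turn": [[0, 0, 0], [0, 0, 0], [0, 0, 0], [0, 0, 0], [0, 0, 0]], "grip": [255, 255, 255, 255, 255]}}

```text
t: 40.7
tool_pos: [574.0, -21.5, 123.1]
orientation: [[0.001, -0.97, -0.243], [0.001, -0.243, 0.97], [-1.0, -0.001, 0.001]]
contact_force: [-3.4, -1.5, 4.6]
width: 32.1
```

```bash
python3 - <<'E'
from h import *
s=grab_frame("scene");save(s,"s30",(240,140,390,280),5)
plan((C[0],C[1],122.5,104))
E
```

```text
at [573.9 -21.5 123.1] phi 104.1 t 40.75 w 32.4 F [-5.1 -1.9  6.2]
dp [[0.003, -0.003, 0.001]]
turn [[0.0, 0.0, 0.0]]
```

View pics/s30.png

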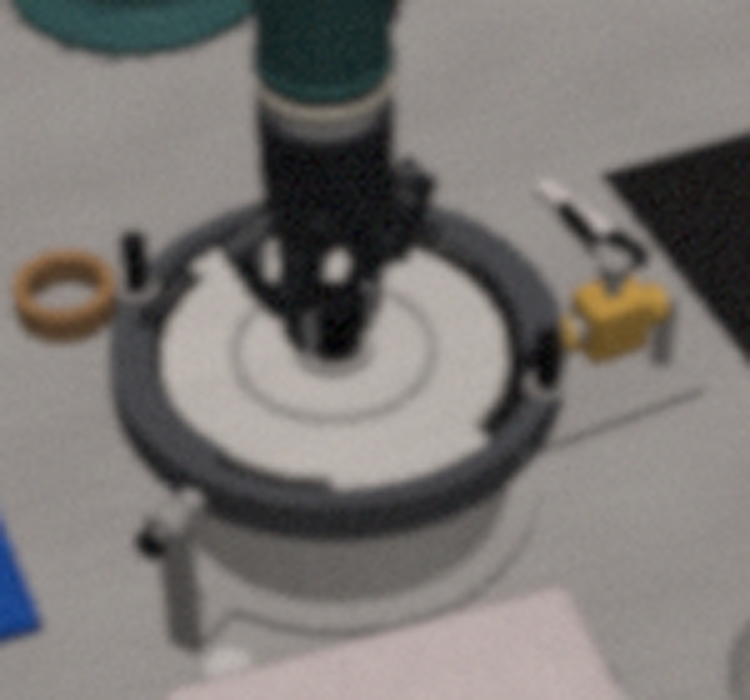

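>>> {"name": "servo_tool", "arguments": {"dp": [[0, 0, 0], [0, 0, 0], [0, 0, 0], [0, 0, 0], [-0.2, 0, 0], [-0.45, 0, 0], [-0.48, 0, 0], [-0.48, 0, 0]], "turn": [[0, 0, 0], [0, 0, 0], [0, 0, 0], [0, 0, 0], [0, 0, 0], [0, 0, 0], [0, 0, 0], [0, 0, 0]], "grip": [60, 60, 60, 60, 60, 60, 60, 60]}}

```text
t: 41.55
tool_pos: [574.9, -21.6, 219.7]
orientation: [[0.004, -0.97, -0.243], [0.002, -0.243, 0.97], [-1.0, -0.004, 0.001]]
contact_force: [-0.4, -0.6, -0.5]
width: 65.2
```

```bash
python3 - <<'E'
from h import *
s=grab_frame("scene");save(s,"s31",(240,140,390,280),5);t=grab_frame("top")
print([tri(t,a["pixel"],s,b["pixel"]) for a in spot_point("lid_knob",t)[:1] for b in spot_point("lid_knob",s)[:1]])
b=ch(*(128*np.array([np.cos(np.radians(225)),np.sin(np.radians(225))])));print(b)
plan((b[0],b[1],215,142))
E
```

```text
[(array([574.21967056, -23.49517312, 139.10683165]), np.float64(2.9217722466498826))]
[ 495.69533116 -122.16537646]
at [573.1 -22.1 216.5] phi 104.1 t 41.75 w 65.5 F [-0.1  0.4 -0.7]
dp [[0.007, 0.497, -0.391]]
turn [[-0.211, 0.001, -0.0]]
```

View pics/s31.png

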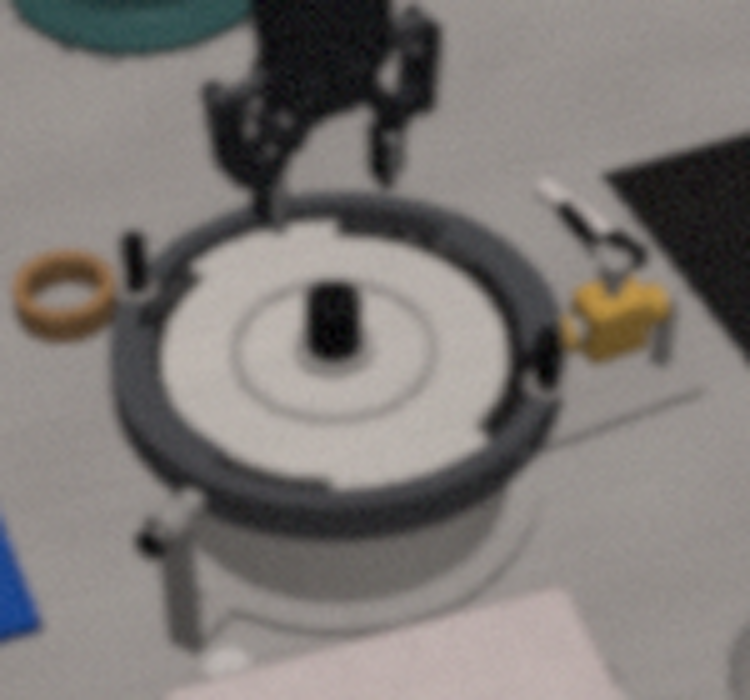

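Lid lies flat and seated (knob at 333,320 in the crop, triangulated at 574,-23,139). Now post B.

>>> {"name": "servo_tool", "arguments": {"dp": [[0, 0.2, -0.15], [0, 0.4, -0.31], [0, 0.497, -0.391], [0, 0.497, -0.391], [0, 0.497, -0.391], [0, 0.497, -0.391]], "turn": [[-0.211, 0, 0], [-0.211, 0, 0], [-0.211, 0, 0], [-0.211, 0, 0], [-0.211, 0, 0], [-0.211, 0, 0]], "grip": [140, 140, 140, 140, 140, 140]}}

```text
t: 42.35
tool_pos: [495.8, -122.0, 216.6]
orientation: [[-0.001, -0.615, -0.788], [0.004, -0.788, 0.615], [-1.0, -0.003, 0.004]]
contact_force: [0.5, 0.6, -1.0]
width: 38.4
```

```bash
python3 - <<'E'
from h import *
s=grab_frame("scene");save(s,"s32",(220,100,370,260),4)
b=ch(*(128*np.array([np.cos(np.radians(225)),np.sin(np.radians(225))])))
plan((b[0],b[1],200,142),(b[0],b[1],137,142))
E
```

```text
at [ 496.1 -121.7  216.8] phi 142.0 t 42.4 w 38.2 F [-0.5  0.2 -0.1]
dp [[0.084, 0.003, -0.0], [0.399, 0.004, -0.001]]
turn [[-0.0, 0.001, 0.001], [-0.0, 0.001, 0.001]]
```

View pics/s32.png

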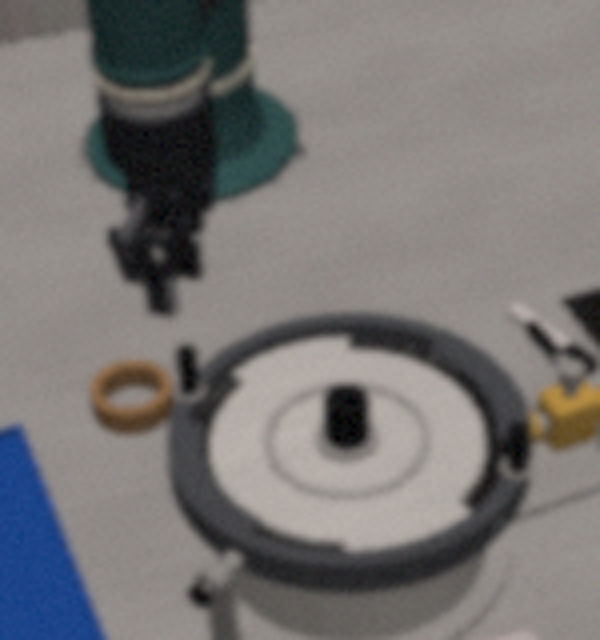

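>>> {"name": "servo_tool", "arguments": {"dp": [[0.1, 0.003, 0], [0.25, 0.003, 0], [0.35, 0.003, 0], [0.399, 0.003, 0], [0.399, 0.003, 0], [0.399, 0.003, 0], [0.399, 0.003, 0]], "turn": [[0, 0, 0], [0, 0, 0], [0, 0, 0], [0, 0, 0], [0, 0, 0], [0, 0, 0], [0, 0, 0]], "grip": [140, 140, 140, 140, 180, 180, 180]}}

```text
t: 43.1
tool_pos: [497.0, -121.9, 139.1]
orientation: [[0.002, -0.615, -0.789], [0.002, -0.789, 0.615], [-1.0, -0.003, -0.001]]
contact_force: [0.6, -0.7, 0.6]
width: 25.0
```

```bash
python3 - <<'E'
from h import *
plan(*arc(C,128,225,175,137,142,8))
E
```

```text
at [ 497.  -121.9  139.1] phi 142.1 t 43.1 w 25.0 F [ 0.6 -0.7  0.6]
dp [[0.01, 0.001, 0.074], [0.01, -0.01, 0.143], [0.01, -0.029, 0.21], [0.01, -0.055, 0.275], [0.011, -0.088, 0.336], [0.011, -0.127, 0.394], [0.011, -0.173, 0.447], [0.011, -0.224, 0.494]]
turn [[0.035, -0.0, 0.001], [0.07, -0.0, 0.001], [0.105, -0.0, 0.001], [0.139, 0.0, 0.001], [0.174, 0.0, 0.001], [0.209, 0.0, 0.001], [0.243, 0.0, 0.001], [0.278, 0.0, 0.001]]
```

>>> {"name": "servo_tool", "arguments": {"dp": [[0.005, 0.001, 0.074], [0.005, -0.01, 0.143], [0.005, -0.029, 0.21], [0.005, -0.055, 0.275], [0.005, -0.088, 0.336], [0.005, -0.127, 0.394], [0.005, -0.173, 0.447], [0.005, -0.224, 0.494]], "turn": [[0.035, 0, 0], [0.07, 0, 0], [0.105, 0, 0], [0.139, 0, 0], [0.174, 0, 0], [0.209, 0, 0], [0.243, 0, 0], [0.278, 0, 0]], "grip": [180, 180, 180, 180, 180, 180, 180, 180]}}

```text
t: 43.9
tool_pos: [445.7, -26.8, 138.0]
orientation: [[0.001, -1.0, -0.03], [-0.0, -0.03, 1.0], [-1.0, -0.001, -0.0]]
contact_force: [-0.7, -3.1, 1.0]
width: 25.3
```

```bash
python3 - <<'E'
from h import *
s=grab_frame("scene");save(s,"s33",(240,140,390,280),5)
plan(*arc(C,128,175,129,138,92,7))
E
```

```text
at [445.8 -23.9 138.5] phi 91.7 t 43.95 w 25.1 F [-1.   2.4  0.5]
dp [[0.002, -0.007, 0.064], [0.003, -0.019, 0.136], [0.003, -0.04, 0.207], [0.003, -0.068, 0.275], [0.003, -0.104, 0.339], [0.003, -0.147, 0.398], [0.003, -0.196, 0.452]]
turn [[0.035, 0.0, 0.001], [0.071, 0.001, 0.001], [0.108, 0.001, 0.001], [0.144, 0.001, 0.001], [0.181, 0.001, 0.001], [0.217, 0.001, 0.001], [0.254, 0.001, 0.001]]
```

View pics/s33.png

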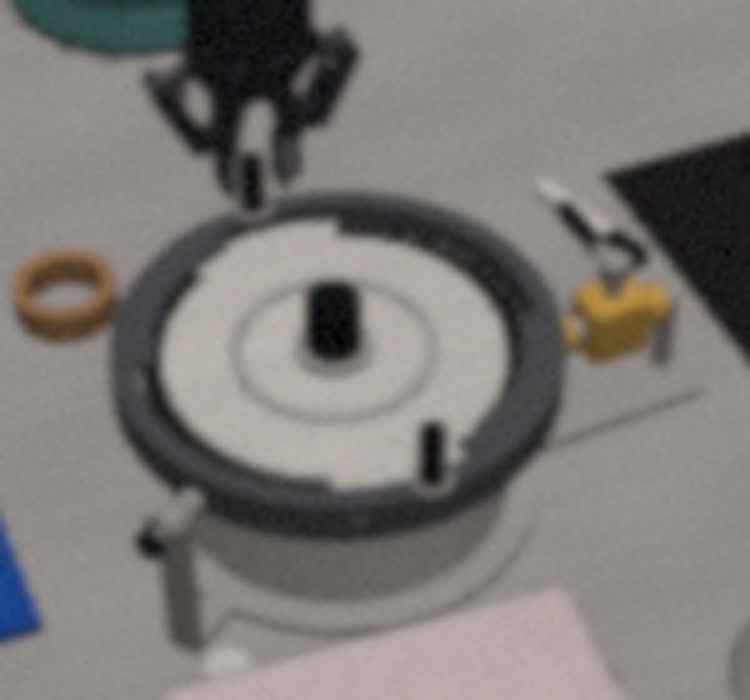

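>>> {"name": "servo_tool", "arguments": {"dp": [[0.002, -0.007, 0.064], [0.003, -0.019, 0.136], [0.003, -0.04, 0.207], [0.003, -0.068, 0.275], [0.003, -0.104, 0.339], [0.003, -0.147, 0.398], [0.003, -0.196, 0.452], [0.003, -0.196, 0.452]], "turn": [[0.035, 0, 0], [0.071, 0, 0], [0.108, 0, 0], [0.144, 0, 0], [0.181, 0, 0], [0.217, 0, 0], [0.254, 0, 0], [0.254, 0, 0]], "grip": [180, 180, 180, 180, 180, 180, 180, 180]}}

```text
t: 44.75
tool_pos: [478.5, 63.0, 136.4]
orientation: [[-0.008, -0.723, 0.691], [-0.005, 0.691, 0.723], [-1.0, 0.002, -0.01]]
contact_force: [-10.2, -7.5, 8.5]
width: 24.8
```

```bash
python3 - <<'E'
from h import *
s=grab_frame("scene");save(s,"s34",(240,140,390,280),5)
st=ch(0,190)
plan(*arc(C,128,129,127,138,46,1))
E
```

```text
at [478.5  63.  136.4] phi 46.4 t 44.8 w 25.3 F [-10.   -8.2   7.6]
dp [[-0.008, 0.001, 0.053]]
turn [[0.013, -0.003, -0.001]]
```

View pics/s34.png

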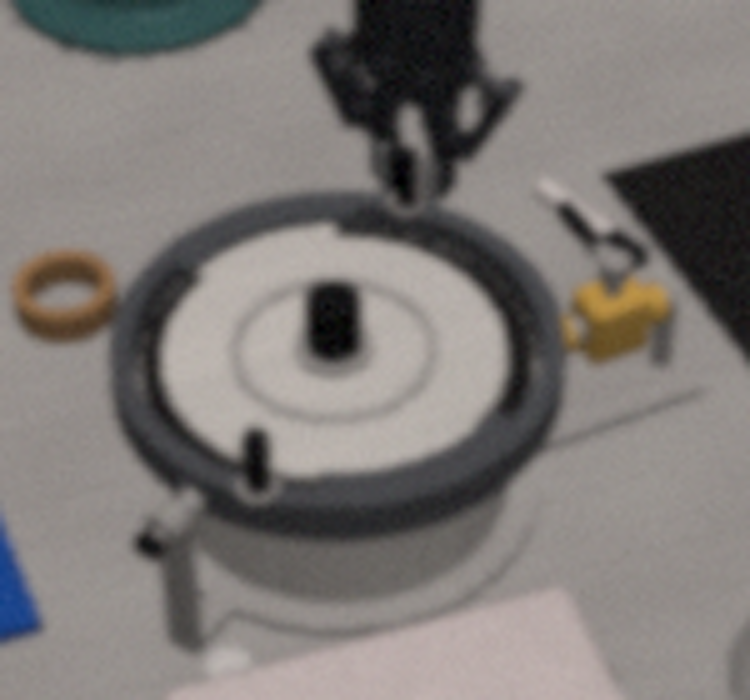

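>>> {"name": "servo_tool", "arguments": {"dp": [[0, 0.001, 0.04], [0, 0.001, 0.06], [0, 0.001, 0.06]], "turn": [[0.01, 0, 0], [0.015, 0, 0], [0.015, 0, 0]], "grip": [180, 180, 180]}}

```text
t: 45.1
tool_pos: [479.0, 62.6, 135.7]
orientation: [[-0.026, -0.687, 0.726], [-0.023, 0.726, 0.687], [-0.999, 0.001, -0.035]]
contact_force: [-34.7, -29.5, 38.4]
width: 25.4
```

```bash
python3 - <<'E'
from h import *
plan((472.5,58,138,48),(472.5,58,195,48))
E
```

```text
at [479.   62.6 135.7] phi 43.4 t 45.1 w 25.4 F [-34.7 -29.5  38.4]
dp [[-0.01, 0.005, -0.04], [-0.295, 0.006, -0.05]]
turn [[-0.026, -0.011, -0.001], [-0.026, -0.011, -0.001]]
```

>>> {"name": "servo_tool", "arguments": {"dp": [[0, 0, -0.05], [0, 0, -0.075], [0, 0, -0.075]], "turn": [[-0.01, 0, 0], [-0.02, 0, 0], [-0.02, 0, 0]], "grip": [170, 170, 170]}}

```text
t: 45.4
tool_pos: [479.2, 63.6, 137.4]
orientation: [[0.002, -0.734, 0.679], [0.002, 0.679, 0.734], [-1.0, 0.0, 0.003]]
contact_force: [0.6, 0.5, 0.4]
width: 28.6
```

```bash
python3 - <<'E'
from h import *
s=grab_frame("scene");save(s,"s35",(240,140,390,280),5)
plan((472.5,58,195,48))
E
```

```text
at [479.6  64.1 137.5] phi 47.2 t 45.45 w 28.2 F [-0.3 -1.2  0.7]
dp [[-0.288, 0.006, -0.046]]
turn [[-0.004, 0.001, -0.0]]
```

>>> {"name": "servo_tool", "arguments": {"dp": [[-0.15, 0, 0], [-0.3, 0, 0], [-0.35, 0, 0]], "turn": [[0, 0, 0], [0, 0, 0], [0, 0, 0]], "grip": [170, 160, 160]}}

```text
t: 45.75
tool_pos: [481.0, 65.2, 209.7]
orientation: [[0.006, -0.734, 0.679], [0.003, 0.679, 0.734], [-1.0, -0.002, 0.006]]
contact_force: [0.2, 0.4, 0.8]
width: 32.0
```

```bash
python3 - <<'E'
from h import *
plan((506,162,200,97))
E
```

```text
at [481.   65.2 209.7] phi 47.3 t 45.75 w 32.0 F [0.2 0.4 0.8]
dp [[0.051, 0.237, 0.44]]
turn [[-0.276, 0.002, 0.001]]
```

>>> {"name": "servo_tool", "arguments": {"dp": [[0, 0.1, 0.2], [0, 0.237, 0.44], [0.05, 0.237, 0.44], [0.05, 0.237, 0.44], [0.05, 0.237, 0.44], [0.05, 0.237, 0.44], [0.05, 0.237, 0.44]], "turn": [[-0.276, 0, 0], [-0.276, 0, 0], [-0.276, 0, 0], [-0.276, 0, 0], [-0.276, 0, 0], [-0.276, 0, 0], [-0.276, 0, 0]], "grip": [160, 160, 160, 160, 160, 160, 160]}}

```text
t: 46.45
tool_pos: [504.1, 161.2, 196.6]
orientation: [[-0.0, -0.993, -0.121], [0.004, -0.121, 0.993], [-1.0, -0.0, 0.004]]
contact_force: [0.2, 0.8, -0.8]
width: 31.8
```

```bash
python3 - <<'E'
from h import *
s=grab_frame("scene");save(s,"s36",(270,120,400,260),5)
t=grab_frame("top");save(t,"t36",(220,140,400,290),4)
plan((506,162,130,97),(506,162,91,97))
E
```

```text
at [504.1 161.  196.9] phi 96.7 t 46.55 w 32.1 F [-0.1 -0.8  0.1]
dp [[0.334, -0.01, 0.003], [0.529, -0.01, 0.002]]
turn [[-0.002, 0.001, 0.0], [-0.002, 0.001, 0.0]]
```

View pics/s36.png

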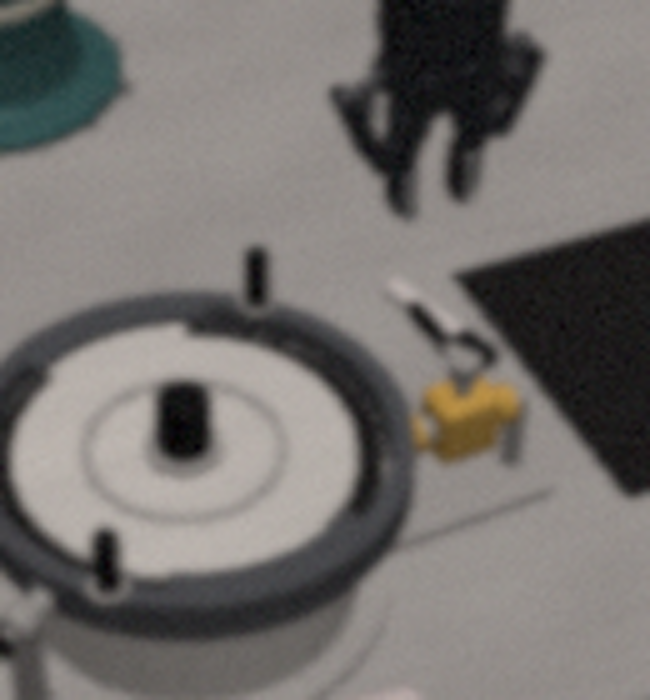

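View pics/t36.png

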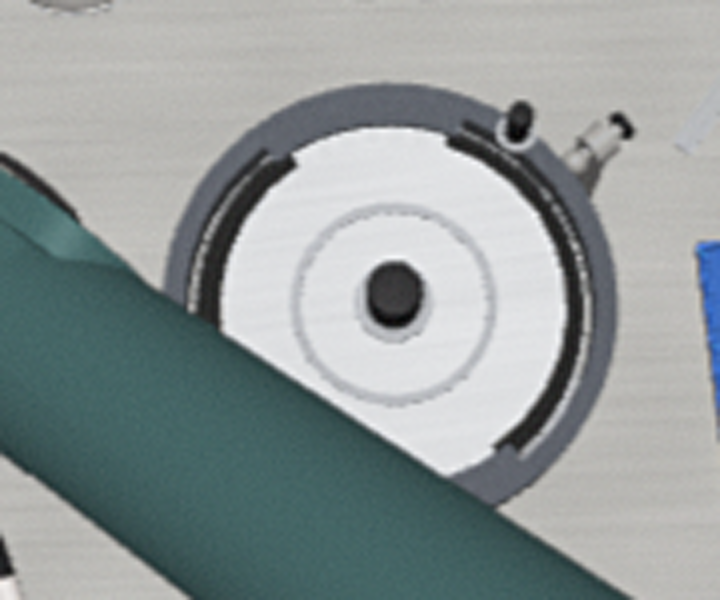

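>>> {"name": "servo_tool", "arguments": {"dp": [[0.15, -0.01, 0.003], [0.3, -0.01, 0.003], [0.4, -0.01, 0.003], [0.5, -0.01, 0.003], [0.53, -0.01, 0.003], [0.53, -0.01, 0.003]], "turn": [[0, 0, 0], [0, 0, 0], [0, 0, 0], [0, 0, 0], [0, 0, 0], [0, 0, 0]], "grip": [160, 160, 160, 160, 160, 160]}}

```text
t: 47.15
tool_pos: [505.8, 161.9, 90.8]
orientation: [[-0.0, -0.993, -0.119], [0.002, -0.119, 0.993], [-1.0, 0.0, 0.002]]
contact_force: [0.3, 0.8, 1.2]
width: 32.0
```

```bash
python3 - <<'E'
from h import *
s=grab_frame("scene");save(s,"s37",(270,120,400,260),5)
st=ch(0,190)
plan(*arc(st,45,180,117,91,97,8))
E
```

```text
at [506.3 162.3  91.6] phi 96.8 t 47.2 w 31.9 F [-0.8  0.8  1. ]
dp [[0.003, -0.004, 0.028], [0.003, -0.01, 0.059], [0.003, -0.02, 0.088], [0.003, -0.035, 0.115], [0.003, -0.052, 0.14], [0.003, -0.074, 0.163], [0.004, -0.098, 0.182], [0.004, -0.124, 0.198]]
turn [[0.043, 0.001, 0.0], [0.087, 0.001, 0.0], [0.13, 0.001, 0.0], [0.174, 0.001, 0.0], [0.218, 0.001, 0.0], [0.262, 0.001, 0.0], [0.305, 0.001, -0.0], [0.349, 0.001, -0.0]]
```

View pics/s37.png

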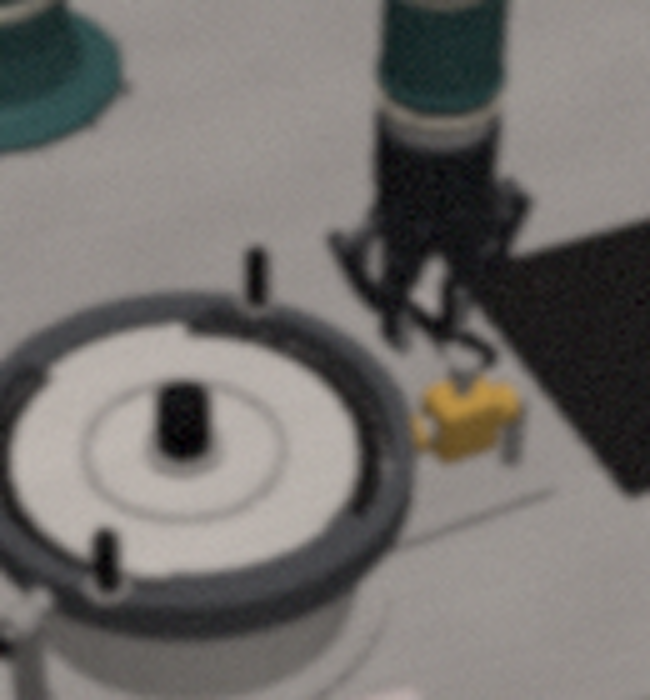

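>>> {"name": "servo_tool", "arguments": {"dp": [[0.003, -0.004, 0.028], [0.003, -0.01, 0.059], [0.003, -0.02, 0.088], [0.003, -0.035, 0.115], [0.003, -0.052, 0.14], [0.003, -0.074, 0.163], [0.004, -0.098, 0.182], [0.004, -0.124, 0.198]], "turn": [[0.043, 0, 0], [0.087, 0, 0], [0.13, 0, 0], [0.174, 0, 0], [0.218, 0, 0], [0.262, 0, 0], [0.305, 0, 0], [0.349, 0, 0]], "grip": [170, 170, 170, 170, 170, 170, 170, 170]}}

```text
t: 48.0
tool_pos: [525.0, 204.5, 91.4]
orientation: [[-0.001, -0.555, 0.832], [0.002, 0.832, 0.555], [-1.0, 0.002, 0.001]]
contact_force: [-3.4, 0.4, 0.4]
width: 28.7
```

```bash
python3 - <<'E'
from h import *
st=ch(0,190)
plan(*arc(st,45,117,72,91,34,7))
E
```

```text
at [525.  204.5  91.4] phi 33.7 t 48.0 w 28.7 F [-3.4  0.4  0.4]
dp [[0.002, -0.004, 0.03], [0.002, -0.009, 0.055], [0.002, -0.015, 0.079], [0.002, -0.025, 0.103], [0.002, -0.037, 0.125], [0.002, -0.052, 0.146], [0.002, -0.068, 0.165]]
turn [[0.034, 0.0, -0.001], [0.07, 0.0, -0.001], [0.106, 0.0, -0.001], [0.141, 0.0, -0.001], [0.177, -0.0, -0.001], [0.213, -0.0, -0.001], [0.249, -0.0, -0.001]]
```

>>> {"name": "servo_tool", "arguments": {"dp": [[0.002, -0.004, 0.03], [0.002, -0.009, 0.055], [0.002, -0.015, 0.079], [0.002, -0.025, 0.103], [0.002, -0.037, 0.125], [0.002, -0.052, 0.146], [0.002, -0.068, 0.165], [0.002, -0.068, 0.165]], "turn": [[0.034, 0, 0], [0.07, 0, 0], [0.106, 0, 0], [0.141, 0, 0], [0.177, 0, 0], [0.213, 0, 0], [0.249, 0, 0], [0.249, 0, 0]], "grip": [170, 170, 170, 170, 170, 170, 170, 170]}}

```text
t: 48.8
tool_pos: [553.8, 212.1, 90.5]
orientation: [[-0.012, 0.187, 0.982], [-0.002, 0.982, -0.187], [-1.0, -0.004, -0.012]]
contact_force: [-18.1, -2.5, 11.3]
width: 28.5
```

```bash
python3 - <<'E'
from h import *
s=grab_frame("scene");save(s,"s38",(270,120,400,260),5)
plan((547,213,91,3),(547,213,200,3))
E
```

```text
at [553.7 212.1  90.5] phi -10.6 t 48.85 w 28.7 F [-17.9  -4.4  11.6]
dp [[-0.002, -0.002, -0.034], [-0.547, -0.004, -0.04]]
turn [[-0.076, -0.004, 0.001], [-0.076, -0.004, 0.001]]
```

View pics/s38.png

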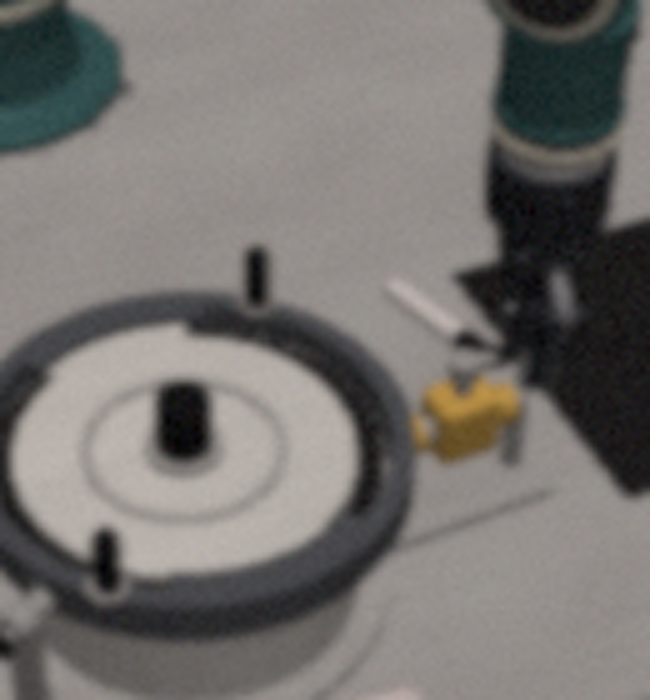

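>>> {"name": "servo_tool", "arguments": {"dp": [[0, 0, -0.03], [0, 0, -0.05], [0, 0, -0.05], [-0.25, 0, -0.05], [-0.5, 0, -0.05], [-0.7, 0, -0.05]], "turn": [[-0.03, 0, 0], [-0.06, 0, 0], [-0.07, 0, 0], [-0.07, 0, 0], [-0.07, 0, 0], [-0.07, 0, 0]], "grip": [170, 165, 160, 160, 160, 160]}}

```text
t: 49.45
tool_pos: [551.8, 213.7, 233.8]
orientation: [[0.004, -0.031, 1.0], [0.004, 1.0, 0.031], [-1.0, 0.004, 0.004]]
contact_force: [0.3, -0.1, -0.4]
width: 31.9
```

>>> {"name": "servo_tool", "arguments": {"dp": [[-0.2, 0.3, -0.8], [-0.2, 0.5, -0.8], [-0.2, 0.6, -0.8], [-0.2, 0.6, -0.8], [-0.2, 0.6, -0.8], [-0.2, 0.6, -0.8]], "turn": [[0, 0, 0], [0, 0, 0], [0, 0, 0], [0, 0, 0], [0, 0, 0], [0, 0, 0]], "grip": [160, 160, 160, 160, 160, 160]}}

```text
t: 50.05
tool_pos: [386.2, 329.4, 271.8]
orientation: [[0.003, -0.035, 0.999], [0.004, 0.999, 0.035], [-1.0, 0.004, 0.003]]
contact_force: [0.6, -0.7, 0.2]
width: 31.9
```

```bash
python3 - <<'E'
from h import *
t=grab_frame("top");s=grab_frame("scene");save(t,"t39",(200,145,390,285),4);save(s,"s39",(240,130,420,270),4)
plan()
P=lambda x,y:atz(t,(200+x/4,145+y/4),103)
print([(atz(t,x["pixel"],103).round(1),x["score"]) for x in spot_point("lever_grip",t)[:2]])
k=[tri(t,a["pixel"],s,b["pixel"]) for a in spot_point("lid_knob",t)[:1] for b in spot_point("lid_knob",s)[:1]];print(k)
E
```

```text
at [388.3 327.  270.5] phi 1.7 t 50.15 w 32.0 F [ 0.9  0.2 -0.2]
dp []
turn []
[(array([546.2, 212.8, 103. ]), 0.69)]
[(array([574.89750047, -23.96721565, 127.28516924]), np.float64(8.823319057989277))]
```

View pics/t39.png

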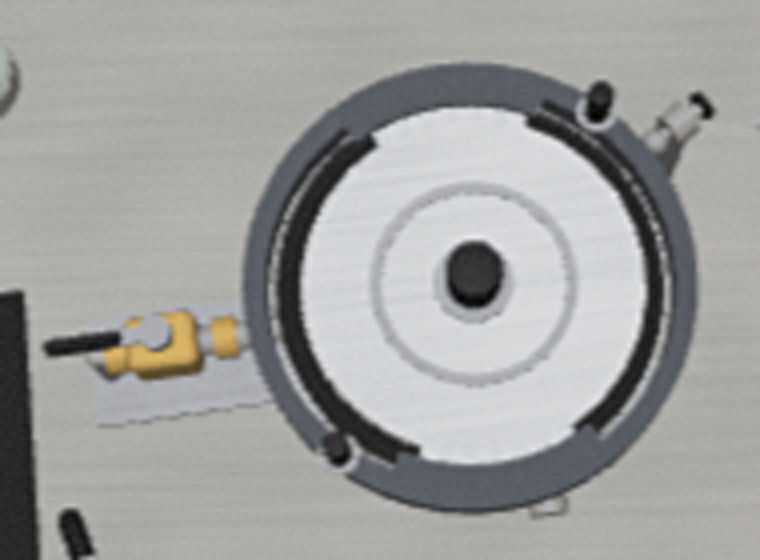

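View pics/s39.png

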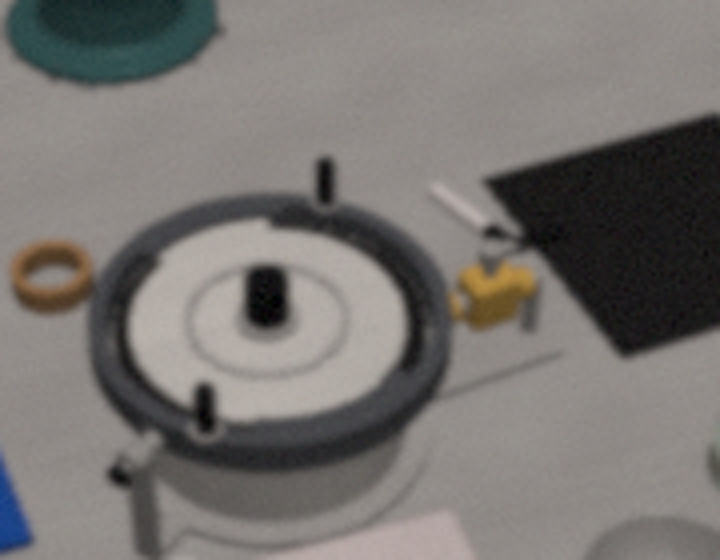

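```bash
python3 -c "
from cell import *
print(finish_job())"
```

```text
the job is handed in; nothing more can be done
None
```

I ran the whole job and handed it in at about 50 s of the 210 s limit. `finish_job` reports no verdict, so the result below rests on my own checks.

**What I did:**
1. I closed the gas cock.
2. I turned the ring a quarter turn to its unlocked stop.
3. I laid the lid on the mat.
4. I laid the three heads that were present (1, 2 and 3) side by side on the chamber floor, head 2 in the middle.
5. I reseated the lid, turned about 7° so its lugs lie along the chamber's x.
6. I turned the ring to its locked stop and opened the cock to its open stop.

**Last checks:**
- **Ring:** it stood hard against its stop, since pushing further gave well over the 6 N of the bump without moving it. Its posts are back at the same pixels as in the first locked picture.
- **Cock:** the lever grip measured (546, 213) mm, against (546, 214) expected for fully open. It pushed back with about 18 N at the stop.
- **Lid:** the gripper height when the lid went down matched the seat to within 1 mm. The pictures show the lid flat, with its lugs along the chamber's x.
- **Heads:** all three lay flat in the last picture taken before the lid went on. They cannot be seen under the closed lid.
- **Arm and other things:** the arm ended clear of everything, and I saw no bystander moved in the pictures I took.

**One check disagreed:** the last knob position from the networks came out at z = 127 mm, with a poor ray fit of about 9 mm. Right after seating, the same measurement gave 139 mm, against 137 expected. The knob looks in place in the pictures, so I took the later value as network noise.

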